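# Stow the lathe tool holders in the latched chest tray

### The job

Press the red release button so that the chest's tray springs out, and swing the yellow keeper bar open to the tray's front. Lay every lathe tool holder lying on the bench flat in a tray slot of its own, seated down between the comb teeth and roughly centred lengthwise, cutting head towards the left (the end away from the keeper's hinge); then swing the keeper fully shut across the holders until it snaps in, and push the loaded tray fully home until it clicks and stays. Leave everything else on the bench where it is.

Things in the scene. Friction and masses are not known exactly. Their poses are not given: they have to be found in the camera images.
- release (a joint): Red sprung push button (round, 32 mm across) on the flat top of the blue tool chest, near the front left corner. 0 = up, 0.010 m = fully down; it needs about 5 N fully down and springs back by itself. The tray is let go once it is 7 mm or more down.
- release_top (a point): Centre of the red button's top face, 106 mm above the bench when up; axes as the chest's: x points back into the chest, away from its front, y along the front to the chest's left (left as the robot sees it), z up.
- tray (a joint): The chest's spring-loaded sliding tray. 0 = home (shut, latched), 0.228 m = fully out, towards the robot. When released, a spring (6.5 N home, 3.5 N out) drives it all the way out. To close, push its front panel straight in, about 10 N near the end, past 0 to the stop at -0.004: the latch snaps in and holds it near 0.
- tray_front (a point): Middle of the outer face of the tray's grey front panel, 41 mm above the bench; moves with the tray. Axes as point release_top: the tray slides out along -x. Panel 270 mm wide (y), 12 mm thick, 12 to 70 mm above the bench. Chest 280 mm wide, 246 deep, 84 high; its face is 14 mm behind the panel's outer face when home, 242 mm when out (55 mm behind slot 4).
- keeper (a joint): Yellow keeper bar on the tray, swinging level on an upright hinge. 0 = shut (pointing to +x, back across all slots), 1.5 rad or so = open (along the tray's front, to +y; stop at 1.6). Starts shut; stays where left (0.03 Nm). Just before 0 it rides over a sprung ball (3 N at the tip) that then holds it. 12 mm wide, 8 thick, 196 from hinge to tip; underside 3.5 mm above lying holders, top 45.5 mm above bench.
- keeper_hinge (a point): On the keeper bar's hinge axis, 41.5 mm above the bench; 24 mm behind the panel's outer face and 85 mm to the right (-y) of the tray's middle. Turns with the bar: its x points along the bar. An upright red knob (cylinder 16 mm across, from 45.5 to 65.5 mm above the bench) stands on the bar 130 mm along its x and 8 mm to its -y side, always clear of the front panel.
- slot1 (a point): Slot 1 of four (nearest the front panel; 2, 3, 4 lie 41, 82, 123 mm farther along +x): its middle on the tray floor, 18 mm above the bench; moves with the tray, axes as tray_front. A holder lies in a slot along y between teeth of two black combs: gaps 24 mm, teeth 12 mm high, combs 10 mm thick at y = -56 and +30 mm of this point, floor free between. Any holder, any slot.
- holder1: Lathe tool holder 1 (may be absent): dark steel bar 140 mm long (x), square 16 x 16 mm, 0.28 kg; origin in the middle of the bar. At its +x end a bright steel cutting head, 30 mm long, 18 mm wide, flush with the bar's top and underside, with a brass-coloured insert on top. Lies at random on the right of the bench at the start, head roughly to +y.
- holder1_head (a point): Head end of holder 1, on its axis, 70 mm from the origin along its +x.
- holder2: Lathe tool holder 2 (may be absent): dark steel bar 140 mm long (x), square 16 x 16 mm, 0.28 kg; origin in the middle of the bar. At its +x end a bright steel cutting head, 30 mm long, 18 mm wide, flush with the bar's top and underside, with a brass-coloured insert on top. Lies at random on the right of the bench at the start, head roughly to +y.
- holder2_head (a point): Head end of holder 2, on its axis, 70 mm from the origin along its +x.
- holder3: Lathe tool holder 3 (may be absent): dark steel bar 140 mm long (x), square 16 x 16 mm, 0.28 kg; origin in the middle of the bar. At its +x end a bright steel cutting head, 30 mm long, 18 mm wide, flush with the bar's top and underside, with a brass-coloured insert on top. Lies at random on the right of the bench at the start, head roughly to +y.
- holder3_head (a point): Head end of holder 3, on its axis, 70 mm from the origin along its +x.
- holder4: Lathe tool holder 4 (may be absent): dark steel bar 140 mm long (x), square 16 x 16 mm, 0.28 kg; origin in the middle of the bar. At its +x end a bright steel cutting head, 30 mm long, 18 mm wide, flush with the bar's top and underside, with a brass-coloured insert on top. Lies at random on the right of the bench at the start, head roughly to +y.
- holder4_head (a point): Head end of holder 4, on its axis, 70 mm from the origin along its +x.
- tin: Small green tin, 50 mm across, 62 mm high; origin under its middle. Not part of the job: leave alone.
- tape: Yellow tape measure, 60 x 36 x 46 mm; origin under its middle. Not part of the job: leave alone.
- spray: Spray bottle, 66 mm across, 190 mm high; origin under its middle. Not part of the job: leave alone.
- offcuts: Wooden offcuts, about 200 x 100 x 40 mm; origin under its middle. Not part of the job: leave alone.
- hammer: Hammer; origin under its middle. Not part of the job: leave alone.
- driver: Screwdriver; origin under its middle. Not part of the job: leave alone.
Mind the look-alikes: they are no part of the job. Leave any blue or white look-alike of the holder1 alone.

How it is judged:
By the outcome, as a careful person would: the job done as asked, in the order asked, and still so for the second after the job is handed in, with the robot touching nothing.
Of holder1, holder2, holder3, holder4 only 3 to 4 are there at a start; the rules pass over those that are not, and their reading is None.
At some moment in a run one of holder1, holder2, holder3, holder4 may be knocked a few centimetres aside while the robot is not near it.
Once in a run the grip may slacken for a moment while it holds something.
It also fails if it takes over 210 s, if anything falls off the work surface, if the arm or the gripper's body presses on something with over 40 N, if the wrist force passes 120 N, or if a joint passes its speed limit or range.

### The arm

A 6-joint arm with a two-finger parallel gripper is mounted at the origin on the work surface. World frame = base frame: x ahead of the robot, y to its left, z up, the work surface at z = 0. Lengths are in m, angles in rad, forces in N, time in s.
With the tool pointing down it reaches from about 0.275 to 0.85 m from the base axis. Payload 5.2 kg.
Tool frame: the origin (TCP) lies between the finger pads; the fingertips stand 25 mm ahead of it and the grasp point (between the pads) lies 6 mm ahead of it; z points along the fingers, y is the direction in which the jaws open and shut (so a half turn about z gives the same grasp; the last joint's range is limited). The gripper opens to 85 mm and grips with 20 to 120 N. Pads are 22 mm wide; open, the fingers measure 114 mm over their backs; the gripper's body (76 mm by 85 mm) begins 54 mm behind the grasp point. The pads swing forward as they close: fully open they stand 13 mm farther back than shut.
Start: joints at [-1.373, 0.259, 1.535, -0, 1.348, -0.203], TCP at [0.215, -0.506, 0.256] pointing down, gripper open.
Joint ranges: [-3.14, 3.14], [-0.91, 2.08], [0.19, 2.58], [-1.22, 4.36], [0.22, 2.71], [-3.12, 3.12]. Speed limits (rad/s): [2.57, 2.57, 3.14, 3.14, 3.14, 3.14].

### API

Orientations are given as a rotation vector (axis times angle).
In Python, from plant import ctrl, snapshot gives the robot as it stands.
- The arm moves only by the tool carry_out, never from a script. Its argument "series" is text: rows parted by semicolons, each of 5 numbers parted by spaces: the finger opening in mm, from 0 to 85.4, then the shift along the tool's x, y, z each as a share of 80 mm, from -1 to 1, then the turn about the tool's z as a share of pi rad, from -1 to 1. A call has 1 to 5 rows; each row is the pose to reach, as a shift and turn from the pose commanded when the call began, along the tool's axes at that moment, turning the shorter way round; what a row does not reach only later rows make up. A row lasts 1/12 s, in which the tool goes at most 41.7 mm and 7.16 degrees, less where a joint would pass 70% of its speed; a pose out of reach is approached as far as the arm can. A call with a number of a shift or a turn outside -1 to 1 is refused whole. A call with a gripper value outside its range is refused whole. The fingers move at their own pace and stop on an object; the grip force is fixed at half the most. Time passes only in rows, so rows that repeat a pose let the fingers close. It gives the time, the measured TCP pose, the force and the opening at its end, in the units of the state.
- ctrl.state(): the state, without advancing time (a new reading comes with each control period).
- snapshot(name): name is "scene" or "top" or "wrist"; returns a dict with "color" (384x512x3 uint8, red, green, blue), "vfov" (degrees; the focal length in pixels is half the picture's height over the tangent of half this angle, whatever the lens; pixels are square), "cx", "cy" (the principal point, pixels), "eye" and "rotation" of the camera in the world. Camera axes: x right, y up, looking along -z (the intrinsics and any distortion apply to the point x, -y, -z); pixel columns grow to the right and rows downward; lengths in m; the calibration is good to about 2 mm. A picture is of the moment at which its call begins. There is no depth.
- ctrl.close_job(): hands the job in, once; it reports no verdict.
The state is a dict: "time_s": time; "q": joint angles; "joint_vel": joint speeds; "tau": joint torques, N m; "eef_pos": TCP position; "tool_rot": TCP orientation; "ft_force": force on the tool from outside, world axes, zero at the start; "wrist_torque": the same for the moment, N m; "grip_width": finger opening in m.
Only numpy, scipy, OpenCV 4.12 (cv2) and the standard library are available. Lean on these libraries where they do the work, as an engineer would, in place of code of your own. Each camera call takes 0.05 s, during which the arm holds its last target.

## Working session

There is one attempt and no reset: what is moved stays moved. The work goes in short steps, Python scripts to look and compute and a tool call to move; the robot and the scene stay as the last step left them, time stands still between calls to the robot, and variables do not carry over. Pictures are saved under pics/ and viewed, and the job is handed in when it is done.

Besides the shell and the picture viewer there is one more tool, called after "Emit:" as a command line: name --argument value ..., lists and objects as JSON in quotes. carry_out: Moves the arm, as the interface text tells. Shift numbers are shares of 80 mm and turn numbers shares of pi rad, none past 1 either way. Its arguments: {"type":"object","properties":{"series":{"type":"string"}},"required":["series"]}

```bash
ls; mkdir -p pics; cat > h.py <<'E'
import numpy as np, cv2
from plant import ctrl, snapshot
def snap(name, fn):
    s=snapshot(name); cv2.imwrite('pics/'+fn, s['color'][:,:,::-1]); 
    import pickle; pickle.dump(s,open('pics/'+fn+'.pkl','wb')); return s
def load(fn):
    import pickle; return pickle.load(open('pics/'+fn+'.pkl','rb'))
E
python3 - <<'E'
from h import *
st=ctrl.state(); print(st)
for n in ['scene','top','wrist']:
    s=snap(n,n+'0.png'); print(n,{k:v for k,v in s.items() if k!='color'})
E
```

```text
pics
{'time_s': 0.0, 'q': array([-1.37281368e+00,  2.59354732e-01,  1.53611092e+00,  1.79579044e-05,
        1.34801569e+00, -2.02834945e-01]), 'joint_vel': array([-0.00018983, -0.00089571, -0.00010229, -0.00201068, -0.00144773,
        0.00098028]), 'tau': array([ 4.69763006e-05, -4.46029544e+01, -2.90569246e+01, -3.60903632e-04,
        1.17484562e-02, -1.75135750e-05]), 'eef_pos': array([ 0.21450338, -0.50590505,  0.25545718]), 'tool_rot': array([-3.07686497e+00, -6.25014621e-01, -3.46820173e-05]), 'ft_force': array([ 0.20960711, -0.20830371,  0.58343633]), 'wrist_torque': array([0.04153444, 0.01619466, 0.07077983]), 'grip_width': 0.08578021082349618}
scene {'vfov': 53.666027812719406, 'cx': 253.0948214803268, 'cy': 191.16423785044037, 'eye': array([ 1.25160892, -0.55535882,  0.95196298]), 'rotation': array([0.74189265, 0.3808477 , 0.91214687])}
top {'vfov': 43.790038888098714, 'cx': 258.95267887928253, 'cy': 195.16639673251404, 'eye': array([ 0.13534266, -0.03900018,  1.82985118]), 'rotation': array([ 0.16974552, -0.15860435, -1.51114994])}
wrist {'vfov': 61.16642226797069, 'cx': 260.9486946049563, 'cy': 187.98290958301288, 'eye': array([ 0.28402778, -0.47747233,  0.37368491]), 'rotation': array([-0.26196822,  0.17501239, -1.16213934])}
```

View pics/scene0.png

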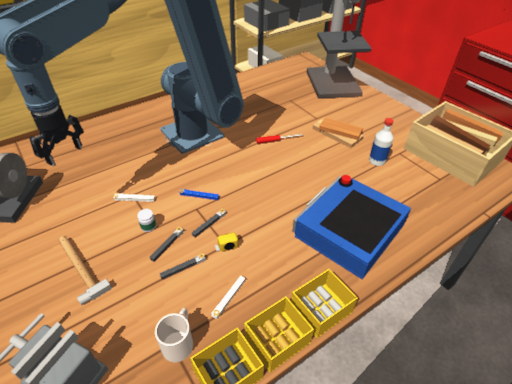

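View pics/top0.png

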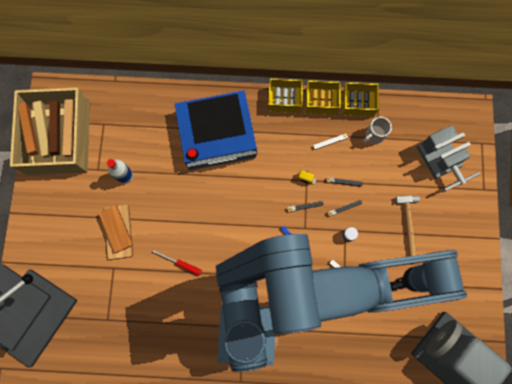

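View pics/wrist0.png

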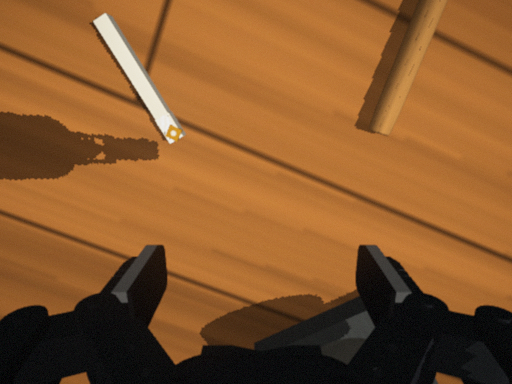

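```bash
cat >> h.py <<'E'
from scipy.spatial.transform import Rotation as Ro
def cam(s):
    H=s['color'].shape[0]; f=H/2/np.tan(np.radians(s['vfov'])/2)
    return f,Ro.from_rotvec(s['rotation']).as_matrix(),np.array(s['eye'])
def cast(s,u,v,z):
    f,R,e=cam(s); d=R@np.array([(u-s['cx'])/f,-(v-s['cy'])/f,-1.]); return e+d*(z-e[2])/d[2]
def proj(s,p):
    f,R,e=cam(s); c=R.T@(np.asarray(p)-e); return s['cx']+f*c[0]/-c[2], s['cy']-f*c[1]/-c[2]
def blobs(mask,amin=20):
    n,l,st,c=cv2.connectedComponentsWithStats(mask.astype(np.uint8)); 
    return [(c[i],st[i],l==i) for i in range(1,n) if st[i,4]>=amin]
def hsv(s): return cv2.cvtColor(s['color'],cv2.COLOR_RGB2HSV)
E
python3 - <<'E'
from h import *
for n in ['scene','top']:
    s=load(n+'0.png'); h=hsv(s); H,S,V=[h[...,i].astype(int) for i in range(3)]
    print(n,'base',proj(s,[0,0,0]),'tcp',proj(s,[0.2145,-0.5059,0.2555]))
    m=((H<6)|(H>174))&(S>190)&(V>120)
    for c,st,_ in blobs(m,15): print(' red',c,st, cast(s,*c,0.105)[:2])
    m=(V<75)
    for c,st,mm in blobs(m,30):
        if st[4]<400:
            ys,xs=np.nonzero(mm); print(' dark',c,st, cast(s,*c,0.016)[:2])
    m=(H>105)&(H<125)&(S>150)&(V>80)
    for c,st,mm in blobs(m,30):
        print(' blue',c,st)
        if st[4]>1000:
            r=cv2.minAreaRect(np.argwhere(mm)[:,::-1].astype(np.float32)); b=cv2.boxPoints(r); print(b,[cast(s,*p,0.084)[:2].round(3) for p in b])
s=load('top0.png'); cv2.imwrite('pics/t0c.png',cv2.resize(s['color'][60:280,150:430,::-1],None,fx=2.8,fy=2.7,interpolation=2))
s=load('scene0.png'); cv2.imwrite('pics/s0c.png',cv2.resize(s['color'][160:320,100:420,::-1],None,fx=2.5,fy=2.5,interpolation=2))
E
```

```text
scene base (np.float64(191.49552346939703), np.float64(132.89274286770794)) tcp (np.float64(63.86468921032193), np.float64(152.90242090911414))
 red [442.23008985  46.96413486] [  356     0   156   129 13021] [0.19377616 1.41640292]
 red [351.63636364  23.26136364] [343  13  16  17  88] [-0.31797153  1.25703856]
 red [388.25641026 121.41025641] [385 119   8   6  39] [0.5094434  0.62293267]
 red [267.5530303  138.71969697] [256 135  24   8 132] [0.33171128 0.15642929]
 red [509.73333333 153.13333333] [507 148   5  10  30] [0.89515829 0.8274461 ]
 red [345.65671642 179.1641791 ] [341 175  10   9  67] [0.66076045 0.23712264]
 red [508.         209.32432432] [503 205   9  10  37] [1.04368924 0.55174657]
 dark [12.6   2.48] [ 0  0 23  7 50] [-2.14098146 -0.31087113]
 dark [347.96875   4.4375 ] [346   0   5   9  32] [-0.75908735  1.69000322]
 dark [359.17486339  20.56830601] [351   0  15  40 183] [-0.48906564  1.52430079]
 dark [3.9375 8.6875] [ 0  6 12  7 32] [-2.03602774 -0.38592729]
 dark [179.2037037   26.09259259] [173  11  14  34  54] [-1.06905506  0.48438962]
 dark [326.31707317  26
[... 3965 characters left out ...]
302.19354839] [505 299   7   7  31] [ 0.16715786 -0.95712207]
 dark [372.68888889 308.93333333] [366 306  15   6  45] [ 0.11598693 -0.45798638]
 dark [508.69856459 342.97607656] [506 323   6  43 209] [ 0.02187849 -0.95251177]
 dark [397.64516129 358.06451613] [393 357  11   4  31] [-0.0523083  -0.54878658]
 dark [508.01470588 379.14705882] [502 372  10  12  68] [-0.10316437 -0.94317461]
 blue [214.7431558  133.04230961] [ 176   91   80   72 2009]
[[173.4616   103.686554]
 [244.12947   89.97488 ]
 [255.5247   148.70416 ]
 [184.85683  162.41583 ]] [array([0.854, 0.336]), array([0.926, 0.064]), array([0.688, 0.006]), array([0.62 , 0.271])]
 blue [284.91176471 230.55882353] [281 227   9   8  34]
```

View pics/t0c.png

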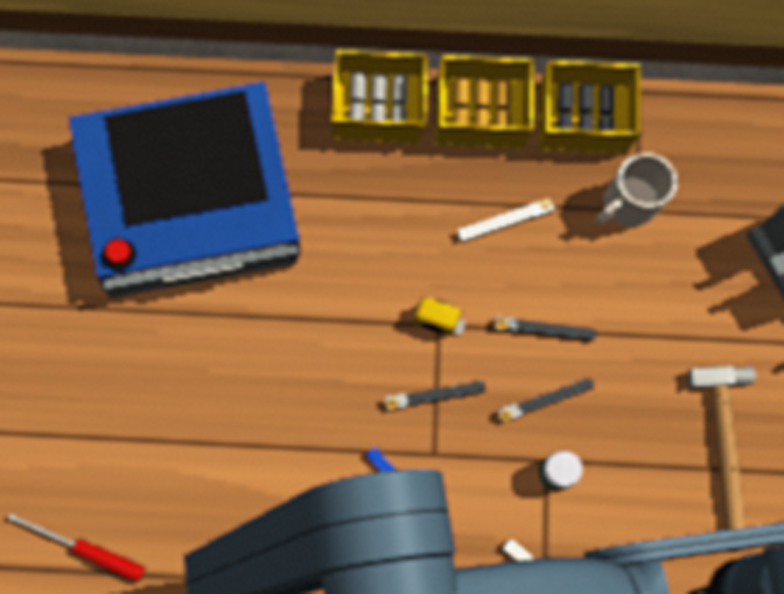

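View pics/s0c.png

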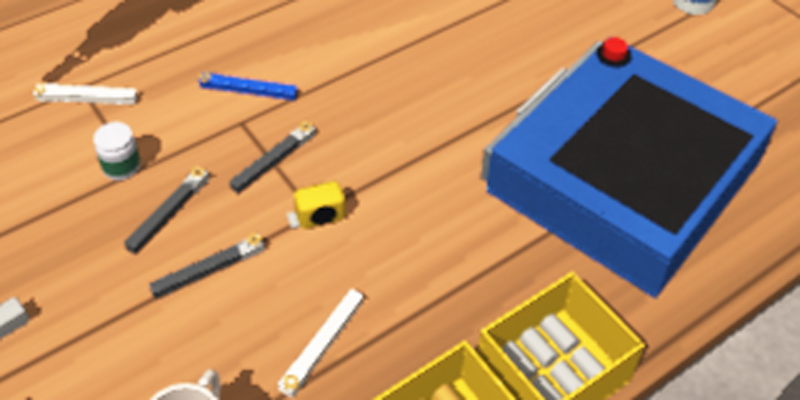

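```bash
cat >> h.py <<'E'
def yaw(st=None):
    st=st or ctrl.state(); R=Ro.from_rotvec(st['tool_rot']).as_matrix(); return np.arctan2(R[1,0],R[0,0])
def plan(tgt,psi,stp=None,psi0=None,per=3,lim=0.98,rot=0.039):
    """print calls: (dx dy dz turn) shares per call to go to tgt with yaw psi"""
    st=ctrl.state(); p=np.array(st['eef_pos'] if stp is None else stp,float); a=yaw(st) if psi0 is None else psi0
    tgt=np.array(tgt,float)
    for k in range(14):
        d=tgt-p; dy=(psi-a+np.pi)%(2*np.pi)-np.pi
        X=np.array([np.cos(a),np.sin(a),0]);Y=np.array([np.sin(a),-np.cos(a),0]);Z=np.array([0,0,-1.])
        t=np.array([d@X,d@Y,d@Z])/0.08; s=min(1,lim/max(1e-9,abs(t).max()), per*0.0405/max(1e-9,np.linalg.norm(d)))
        t=np.round(t*s,3); r=np.round(np.clip(-dy/np.pi,-per*rot,per*rot),3)
        print(f'call{k}: {t[0]:.3f} {t[1]:.3f} {t[2]:.3f} {r:.3f}   |d|={np.linalg.norm(d)*s*1e3:.0f}mm')
        p=p+(t[0]*X+t[1]*Y+t[2]*Z)*0.08; a=a-r*np.pi
        if s==1 and abs(dy)<=per*rot*np.pi+1e-3: break
    print('end',p.round(4),round(a,3))
E
python3 - <<'E'
from h import *
plan([0.657,0.241,0.18],1.82)
E
```

```text
call0: 0.980 -0.722 0.106 -0.117   |d|=98mm
call1: 0.980 -0.269 0.089 -0.117   |d|=82mm
call2: 0.980 0.098 0.086 -0.117   |d|=79mm
call3: 0.980 0.495 0.096 -0.101   |d|=88mm
call4: 0.980 0.979 0.121 0.000   |d|=111mm
call5: 0.980 0.979 0.120 0.000   |d|=111mm
call6: 0.980 0.979 0.121 0.000   |d|=111mm
call7: 0.980 0.978 0.120 0.000   |d|=111mm
call8: 0.705 0.704 0.087 0.000   |d|=80mm
end [0.657 0.241 0.18 ] 1.821
```

Emit:
carry_out --series "0 0.98 -0.72 0.1 -0.115; 0 0.98 -0.72 0.1 -0.115; 0 0.98 -0.72 0.1 -0.115"

```text
time_s: 0.4
eef_pos: [0.2656, -0.4183, 0.2472]
tool_rot: [-2.908, -1.177, -0.003]
ft_force: [-0.4, 0.8, 0.4]
grip_width: 0.0517
```

Emit:
carry_out --series "0 0.98 -0.27 0.1 -0.115; 0 0.98 -0.27 0.1 -0.115; 0 0.98 -0.27 0.1 -0.115"

```text
time_s: 0.65
eef_pos: [0.3081, -0.3465, 0.2392]
tool_rot: [-2.647, -1.684, -0.005]
ft_force: [-0.3, 0.0, -0.1]
grip_width: 0.0125
```

Emit:
carry_out --series "0 0.98 0.1 0 -0.115; 0 0.98 0.1 0 -0.115; 0 0.98 0.1 0 -0.115"

```text
time_s: 0.9
eef_pos: [0.3491, -0.2804, 0.24]
tool_rot: [-2.303, -2.134, -0.005]
ft_force: [-0.4, 1.0, -0.8]
grip_width: 0.0
```

Emit:
carry_out --series "0 0.98 0.5 0 -0.1; 0 0.98 0.5 0 -0.1; 0 0.98 0.5 0 -0.1"

```text
time_s: 1.15
eef_pos: [0.3956, -0.2061, 0.2401]
tool_rot: [-1.942, -2.468, -0.005]
ft_force: [-0.4, 0.3, -0.4]
grip_width: -0.0001
```

```bash
python3 - <<'E'
from h import *
snap('wrist','w1.png');snap('top','top1.png')
plan([0.657,0.241,0.16],1.82)
E
```

```text
call0: 0.980 0.932 0.208 -0.005   |d|=109mm
call1: 0.980 0.962 0.211 -0.000   |d|=111mm
call2: 0.980 0.962 0.211 -0.000   |d|=111mm
call3: 0.980 0.962 0.212 -0.000   |d|=111mm
call4: 0.745 0.731 0.160 -0.000   |d|=85mm
end [0.657 0.241 0.16 ] 1.819
```

View pics/w1.png

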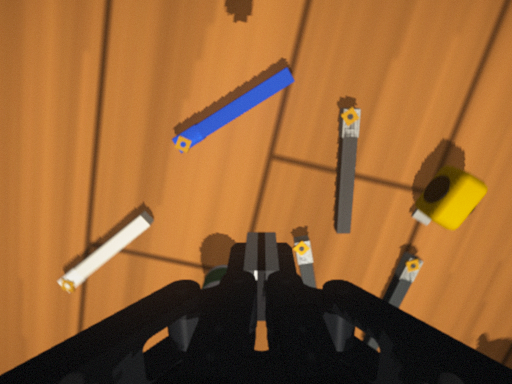

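View pics/top1.png

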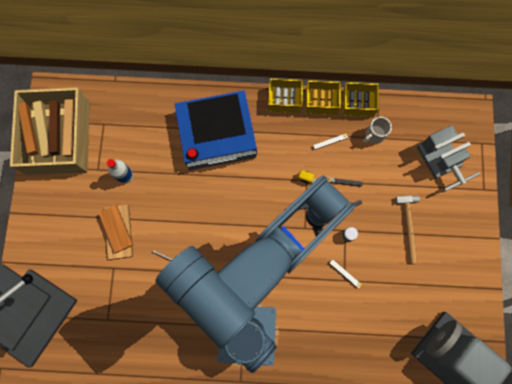

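Emit:
carry_out --series "0 0.98 0.93 0.2 0; 0 0.98 0.93 0.2 0; 0 0.98 0.93 0.2 0"

```text
time_s: 1.5
eef_pos: [0.449, -0.1171, 0.2238]
tool_rot: [-1.96, -2.454, -0.001]
ft_force: [-0.4, -0.9, 0.6]
grip_width: -0.0001
```

Emit:
carry_out --series "0 0.98 0.96 0.2 0; 0 0.98 0.96 0.2 0; 0 0.98 0.96 0.2 0"

```text
time_s: 1.75
eef_pos: [0.5067, -0.0229, 0.2077]
tool_rot: [-1.959, -2.456, -0.001]
ft_force: [1.1, -0.5, -0.4]
grip_width: -0.0001
```

Emit:
carry_out --series "0 0.98 0.96 0.2 0; 0 0.98 0.96 0.2 0; 0 0.98 0.96 0.2 0; 0 0.98 0.96 0.2 0"

```text
time_s: 2.08
eef_pos: [0.5646, 0.0722, 0.1909]
tool_rot: [-1.954, -2.459, -0.002]
ft_force: [-0.8, 0.1, 0.0]
grip_width: 0.0001
```

```bash
python3 - <<'E'
from h import *
s=snap('wrist','w2.png'); h=hsv(s); H,S,V=[h[...,i].astype(int) for i in range(3)]
m=((H<6)|(H>174))&(S>190)&(V>90)
for c,st,_ in blobs(m,50): print(' red',c,st, cast(s,*c,0.105))
print(yaw())
E
```

```text
1.7988445013390404
```

View pics/w2.png

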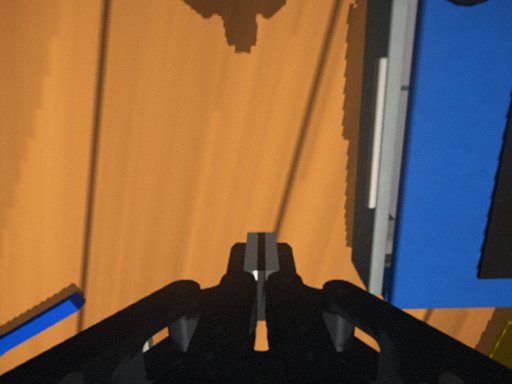

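```bash
python3 - <<'E'
from h import *
s=load('w2.png')
a=cast(s,417,5,.084);b=cast(s,388,307,.084);print(a,b,np.arctan2(*(a-b)[1::-1]))
t=cast(s,512,306,.084); print(t, np.arctan2(*(t-b)[1::-1]))
plan([0.657,0.241,0.16],1.82)
E
```

```text
[0.63124812 0.21424661 0.084     ] [0.68764857 0.00164001 0.084     ] 1.8301043975171778
[0.78583213 0.02524494 0.084     ] 0.2359385778083838
call0: 0.980 0.875 0.210 -0.007   |d|=106mm
call1: 0.818 0.764 0.179 0.000   |d|=91mm
end [0.657 0.241 0.16 ] 1.821
```

Emit:
carry_out --series "0 0.98 0.87 0.2 0; 0 0.98 0.87 0.2 0; 0 0.98 0.87 0.2 0"

```text
time_s: 2.38
eef_pos: [0.6142, 0.1618, 0.1758]
tool_rot: [1.959, 2.456, 0.001]
ft_force: [0.4, -1.0, -0.2]
grip_width: -0.0001
```

Emit:
carry_out --series "0 0.5 0.76 0.2 0; 0 0.5 0.76 0.2 0; 0 0.5 0.76 0.2 0; 0 0.5 0.76 0.2 0"

```text
time_s: 2.72
eef_pos: [0.6633, 0.2129, 0.1586]
tool_rot: [-1.955, -2.457, 0.004]
ft_force: [0.6, -0.4, -0.1]
grip_width: -0.0006
```

```bash
python3 - <<'E'
from h import *
s=snap('wrist','w3.png'); h=hsv(s); H,S,V=[h[...,i].astype(int) for i in range(3)]
m=((H<6)|(H>174))&(S>190)&(V>90)
for c,st,_ in blobs(m,50): print(' red',c,st, cast(s,*c,0.105))
st=ctrl.state();print(st['eef_pos'],yaw())
E
```

```text
red [257.57455113 167.22833724] [ 229  138   57   59 2562] [0.65431142 0.24482408 0.105     ]
[0.66287132 0.21222859 0.15941891] 1.7967319250744935
```

View pics/w3.png

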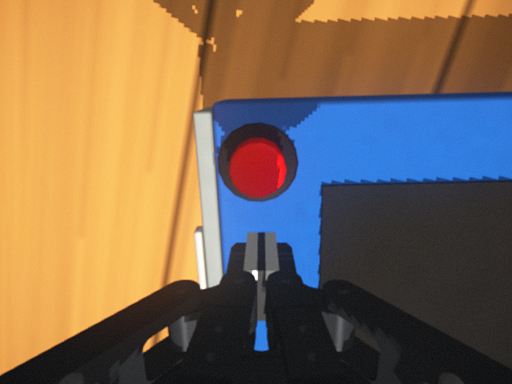

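Emit:
carry_out --series "0 0.41 0 0 0; 0 0.41 0 0 0; 0 0.41 0 0.25 0; 0 0.41 0 0.4 0; 0 0.41 0 0.47 0"

```text
time_s: 3.18
eef_pos: [0.655, 0.2444, 0.1219]
tool_rot: [-1.956, -2.457, 0.002]
ft_force: [-1.3, -0.7, 4.9]
grip_width: -0.0002
```

Emit:
carry_out --series "0 0 0 0 0; 0 0 0 0 0; 0 0 0 0 0"

```text
time_s: 3.43
eef_pos: [0.6557, 0.2452, 0.1237]
tool_rot: [1.955, 2.459, -0.001]
ft_force: [-2.4, -2.1, 3.6]
grip_width: 0.0001
```

```bash
python3 - <<'E'
from h import *
st=ctrl.state();print(st['eef_pos'],yaw())
snap('scene','s4.png')
E
```

```text
[0.65565017 0.24521741 0.12374301] 1.7979067521623293
```

View pics/s4.png

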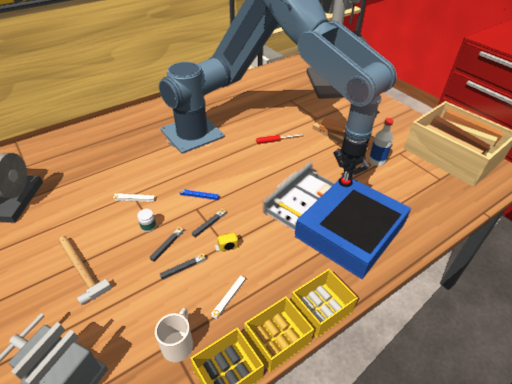

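Emit:
carry_out --series "0 0 0 -0.5 0; 0 0 0 -0.98 0; 0 0 0 -0.98 0"

```text
time_s: 3.73
eef_pos: [0.6596, 0.2473, 0.2105]
tool_rot: [1.949, 2.453, 0.018]
ft_force: [1.9, 1.9, 0.8]
grip_width: 0.0001
```

```bash
python3 - <<'E'
from h import *
plan([0.57,-0.02,0.24],1.82)
E
```

```text
call0: -0.980 -0.603 -0.120 -0.007   |d|=93mm
call1: -0.980 -0.633 -0.122 0.000   |d|=94mm
call2: -0.980 -0.633 -0.122 0.000   |d|=94mm
call3: -0.034 -0.022 -0.005 0.000   |d|=3mm
end [ 0.57 -0.02  0.24] 1.821
```

Emit:
carry_out --series "0 -0.98 -0.6 -0.12 0; 0 -0.98 -0.6 -0.12 0; 0 -0.98 -0.6 -0.12 0"

```text
time_s: 3.98
eef_pos: [0.6256, 0.1549, 0.2117]
tool_rot: [1.955, 2.457, -0.002]
ft_force: [0.9, 0.5, 0.9]
grip_width: -0.0002
```

Emit:
carry_out --series "30 -0.98 -0.62 -0.12 0; 30 -0.98 -0.62 -0.12 0; 30 -0.98 -0.62 -0.12 0"

```text
time_s: 4.23
eef_pos: [0.595, 0.0671, 0.2212]
tool_rot: [1.957, 2.456, -0.002]
ft_force: [1.3, 0.9, -0.1]
grip_width: 0.0294
```

Emit:
carry_out --series "30 -0.98 -0.62 -0.12 0; 30 -0.98 -0.62 -0.12 0; 30 -0.98 -0.62 -0.12 0; 30 -0.98 -0.62 -0.12 0"

```text
time_s: 4.57
eef_pos: [0.5654, -0.0186, 0.2306]
tool_rot: [1.959, 2.454, 0.001]
ft_force: [-0.5, 0.0, -0.4]
grip_width: 0.0298
```

```bash
python3 - <<'E'
from h import *
s=snap('wrist','w5.png'); h=hsv(s); H,S,V=[h[...,i].astype(int) for i in range(3)]
m=((H<6)|(H>174))&(S>190)&(V>90)
for c,st,_ in blobs(m,50): print(' red',c,st, cast(s,*c,0.0655),cast(s,*c,0.105))
m=(H>22)&(H<33)&(S>190)&(V>90)
for c,st,_ in blobs(m,50): print(' yel',c,st, cast(s,*c,0.0455))
st=ctrl.state();print(st['eef_pos'],yaw())
E
```

```text
red [302.5        134.98198198] [294 127  17  18 222] [0.59339803 0.02375776 0.0655    ] [0.58722991 0.02796456 0.105     ]
 yel [339.14529915 122.73162393] [309 117  62  13 585] [0.62651933 0.03991905 0.0455    ]
 yel [231.27264732 125.96306069] [ 170  120  123   13 1137] [0.53030632 0.01515923 0.0455    ]
 yel [260.48792977 320.31455743] [ 237  285   46   61 1367] [ 0.60382992 -0.18817074  0.0455    ]
[ 0.56575821 -0.01691235  0.23037463] 1.795733644094165
```

View pics/w5.png

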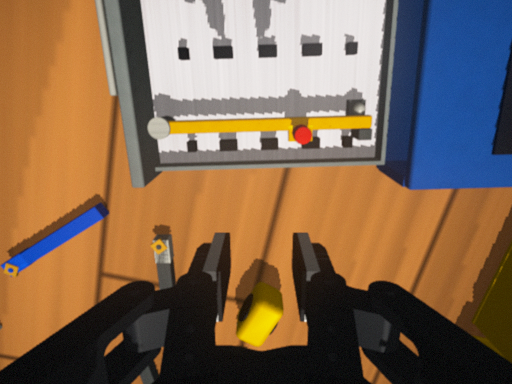

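```bash
python3 - <<'E'
from h import *
s=load('w5.png')
a=cast(s,159,128,.047);b=cast(s,371,121.5,.0455);print(a,b,np.linalg.norm(a-b),np.arctan2(*(b-a)[1::-1]))
# front panel top outer edge line
for p in [(100,10),(137,186),(124,10),(157,170)]: print(p,cast(s,*p,.070))
for p in [(425,10),(408,186)]: print(p,cast(s,*p,.084))
# comb teeth (top z=.030)
for p in [(192,145),(228,144),(270,144),(314,142),(347,142),(184,53),(223,52),(267,50),(312,49),(351,47)]: print(p,cast(s,*p,.030))
E
```

```text
[ 0.4659794  -0.00110721  0.047     ] [0.65476115 0.04744674 0.0455    ] 0.19493149090791334 0.25174003348448454
(100, 10) [0.4164759  0.08239384 0.07      ]
(137, 186) [ 0.45982203 -0.05246168  0.07      ]
(124, 10) [0.43443148 0.08646055 0.07      ]
(157, 170) [ 0.47538783 -0.03383215  0.07      ]
(425, 10) [0.65433561 0.13332564 0.084     ]
(408, 186) [0.68929468 0.00367599 0.084     ]
(192, 145) [ 0.49518103 -0.01356285  0.03      ]
(228, 144) [ 0.52961056 -0.00476773  0.03      ]
(270, 144) [0.56997598 0.0043532  0.03      ]
(314, 142) [0.61174993 0.01581881 0.03      ]
(347, 142) [0.64342946 0.02297737 0.03      ]
(184, 53) [0.47465224 0.06806661 0.03      ]
(223, 52) [0.50909179 0.07672591 0.03      ]
(267, 50) [0.54772408 0.08719482 0.03      ]
(312, 49) [0.5873468  0.09702363 0.03      ]
(351, 47) [0.62135907 0.10643915 0.03      ]
```

```bash
python3 - <<'E'
from h import *
plan([0.5936,0.0237,0.11],1.823)
E
```

```text
call0: 0.272 0.295 0.980 -0.009   |d|=85mm
call1: 0.141 0.162 0.525 0.000   |d|=45mm
end [0.5936 0.0237 0.11  ] 1.824
```

Emit:
carry_out --series "36 0.41 0.46 0.6 -0.009; 36 0.41 0.46 0.98 -0.009; 36 0.41 0.46 0.98 -0.009; 36 0.41 0.46 0.98 -0.009"

```text
time_s: 4.95
eef_pos: [0.5919, 0.027, 0.1474]
tool_rot: [-1.911, -2.484, 0.005]
ft_force: [-0.4, 0.9, 0.0]
grip_width: 0.0363
```

```bash
python3 - <<'E'
from h import *
plan([0.5936,0.0237,0.074],1.823)
s=snap('wrist','w6.png')
E
```

```text
call0: -0.045 0.010 0.918 0.002   |d|=73mm
end [0.5936 0.0237 0.074 ] 1.824
```

View pics/w6.png

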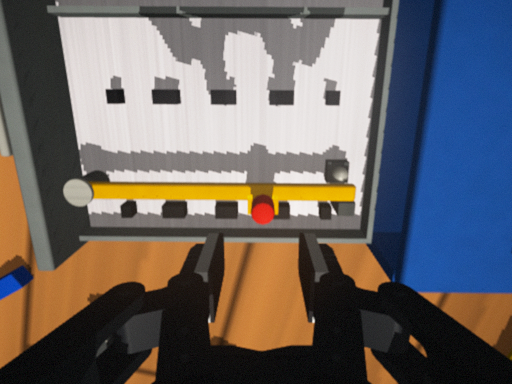

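Emit:
carry_out --series "36 -0.04 0.01 0.45 0; 36 -0.04 0.01 0.92 0; 36 -0.04 0.01 0.92 0; 36 -0.04 0.01 0.92 0"

```text
time_s: 5.33
eef_pos: [0.5947, 0.0213, 0.0781]
tool_rot: [-1.918, -2.485, 0.002]
ft_force: [0.9, 0.1, 0.5]
grip_width: 0.0359
```

Emit:
carry_out --series "10 0 0 0 0; 10 0 0 0 0; 10 0 0 0 0; 10 0 0 0 0"

```text
time_s: 5.67
eef_pos: [0.5966, 0.0209, 0.0811]
tool_rot: [1.917, 2.484, 0.002]
ft_force: [-4.1, -0.3, 6.4]
grip_width: 0.0122
```

```bash
python3 - <<'E'
from h import *
st=ctrl.state();print(st['eef_pos'],yaw(),st['ft_force'])
# arc rows
H=np.array([.466,-.0011]);phi=.252
def arc(t0,steps,p0,a0,perp=False):
    r=np.hypot(.130,.008);g=-np.arctan2(.008,.130)
    X=np.array([np.cos(a0),np.sin(a0)]);Y=np.array([np.sin(a0),-np.cos(a0)])
    def k(t): return H+r*np.array([np.cos(phi+t+g),np.sin(phi+t+g)])
    for t in steps:
        d=k(t)-k(t0); print(round(t,3),(d@X/.08).round(3),(d@Y/.08).round(3),round(-(t-t0)/np.pi,3))
st=0
import math
a=yaw()
t=0
for c in range(3):
    n=[t+0.117*(i+1) for i in range(5)]; n=[min(x,1.5) for x in n]
    print('call',c); arc(t,n,None,a+t); t=n[-1]
E
```

```text
[0.59661875 0.02086931 0.08105931] 1.8271680752293764 [-4.06557628 -0.34068901  6.38523782]
call 0
0.117 0.19 0.001 -0.037
0.234 0.38 -0.019 -0.074
0.351 0.565 -0.062 -0.112
0.468 0.744 -0.126 -0.149
0.585 0.915 -0.211 -0.186
call 1
0.702 0.19 0.001 -0.037
0.819 0.38 -0.019 -0.074
0.936 0.565 -0.062 -0.112
1.053 0.744 -0.126 -0.149
1.17 0.915 -0.211 -0.186
call 2
1.287 0.19 0.001 -0.037
1.404 0.38 -0.019 -0.074
1.5 0.532 -0.053 -0.105
1.5 0.532 -0.053 -0.105
1.5 0.532 -0.053 -0.105
```

```bash
python3 - <<'E'
from h import *
s=snap('wrist','w7.png'); st=ctrl.state();print(st['eef_pos'],st['grip_width'],st['ft_force'])
h=hsv(s); H,S,V=[h[...,i].astype(int) for i in range(3)]
m=((H<6)|(H>174))&(S>190)&(V>90)
for c,st,_ in blobs(m,50): print(' red',c,st, cast(s,*c,0.0655))
s=snap('scene','s7.png');cv2.imwrite('pics/s7c.png',cv2.resize(s['color'][140:280,240:420,::-1],None,fx=4,fy=4,interpolation=2))
E
```

```text
[0.59662925 0.02084888 0.08106223] 0.012658594568722939 [-3.06410438  0.6550775   7.27597272]
 red [261.15375447 247.63051251] [247 224  28  42 839] [0.59591434 0.02543728 0.0655    ]
```

View pics/w7.png

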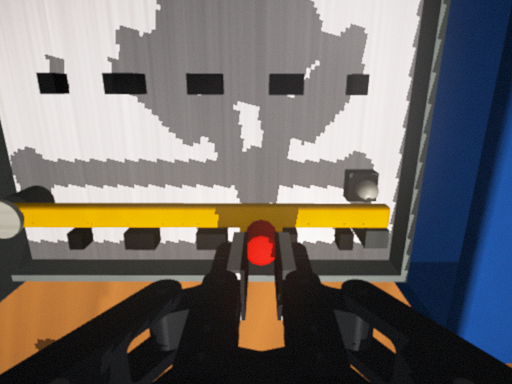

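View pics/s7c.png

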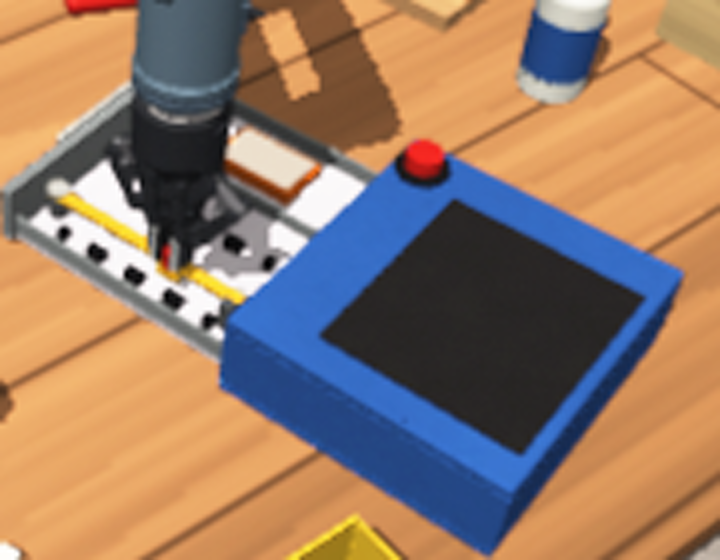

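Emit:
carry_out --series "10 0.194 0.006 0 -0.037; 10 0.386 -0.011 0 -0.074; 10 0.575 -0.05 0 -0.112; 10 0.76 -0.11 0 -0.149; 10 0.935 -0.193 0 -0.186"

```text
time_s: 6.18
eef_pos: [0.563, 0.0896, 0.081]
tool_rot: [1.111, 2.933, 0.001]
ft_force: [-3.5, -4.6, 7.1]
grip_width: 0.0128
```

Emit:
carry_out --series "10 0.194 0.006 0 -0.037; 10 0.386 -0.011 0 -0.074; 10 0.575 -0.05 0 -0.112; 10 0.76 -0.11 0 -0.149; 10 0.935 -0.193 0 -0.186"

```text
time_s: 6.6
eef_pos: [0.4972, 0.1272, 0.081]
tool_rot: [0.217, 3.128, -0.003]
ft_force: [-0.3, -8.9, 8.3]
grip_width: 0.0128
```

```bash
python3 - <<'E'
from h import *
s=snap('wrist','w8.png'); st=ctrl.state();print(st['eef_pos'],st['grip_width'],st['ft_force'],yaw())
h=hsv(s); H,S,V=[h[...,i].astype(int) for i in range(3)]
m=((H<6)|(H>174))&(S>190)&(V>90)
for c,st,_ in blobs(m,50): print(' red',c,st, cast(s,*c,0.0655))
E
```

```text
[0.49389624 0.12771638 0.08075494] 0.012512025763618427 [ -4.38937665 -10.9908816   13.33629244] 3.0112371655727226
 red [261.19322034 249.68813559] [249 236  26  28 590] [0.49358221 0.12722499 0.0655    ]
```

View pics/w8.png

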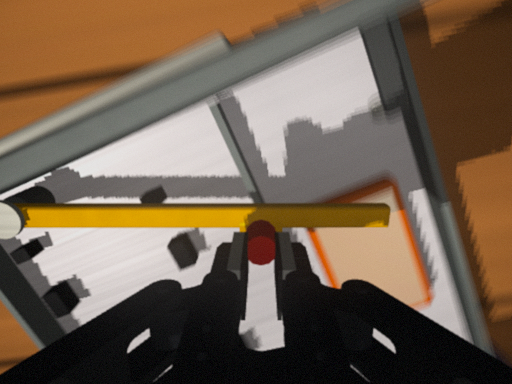

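Emit:
carry_out --series "10 0.194 -0.02 0 -0.037; 10 0.386 -0.04 0 -0.074; 10 0.53 -0.07 0 -0.102; 10 0.53 -0.07 0 -0.102; 10 0.53 -0.07 0 -0.102"

```text
time_s: 7.07
eef_pos: [0.4546, 0.1293, 0.081]
tool_rot: [-0.274, 3.123, 0.001]
ft_force: [-0.7, 2.2, 6.6]
grip_width: 0.0136
```

```bash
python3 - <<'E'
from h import *
s=snap('wrist','w9.png'); st=ctrl.state();print(st['eef_pos'],st['grip_width'],st['ft_force'],yaw())
h=hsv(s); H,S,V=[h[...,i].astype(int) for i in range(3)]
m=((H<6)|(H>174))&(S>190)&(V>90)
for c,st,_ in blobs(m,50): print(' red',c,st, cast(s,*c,0.0655))
E
```

```text
[0.45496912 0.12930195 0.08103501] 0.012445558494871127 [-0.27060978  1.78969837  7.4602303 ] -2.9671917547742064
 red [261.09270517 249.50303951] [247 236  29  28 658] [0.4509578  0.12787868 0.0655    ]
```

View pics/w9.png

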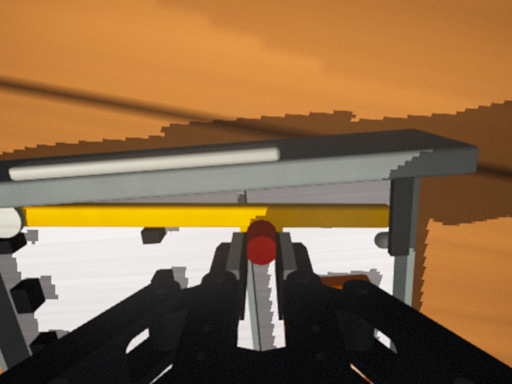

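Emit:
carry_out --series "36 0 0 0 0; 36 0 0 0 0; 36 0 0 -0.2 0; 36 0 0 -0.7 0; 36 0 0 -0.98 0"

```text
time_s: 7.53
eef_pos: [0.4536, 0.1287, 0.1592]
tool_rot: [-0.274, 3.127, -0.0]
ft_force: [1.3, -0.3, 1.0]
grip_width: 0.0359
```

```bash
python3 - <<'E'
from h import *
s=snap('scene','s10.png');t=snap('top','top10.png')
cv2.imwrite('pics/s10c.png',cv2.resize(s['color'][160:320,100:420,::-1],None,fx=2.5,fy=2.5,interpolation=2))
for sc,n in((s,'scene'),(t,'top')):
    h=hsv(sc); H,S,V=[h[...,i].astype(int) for i in range(3)]
    m=(S<110)&(V<110); 
    for c,st,mm in blobs(m,50):
        p=cast(sc,*c,.012)
        if 0.3<p[0]<.75 and -.5<p[1]<-.05 and st[4]<500: print(n,c,st,p)
s=load('w1.png')
for n,a,b in [('A',(350,112),(344,232)),('B',(302,243),(309,285)),('C',(414,260),(393,305))]:
    print(n,cast(s,*a,.016),cast(s,*b,.016))
plan([.51,-.29,.30],1.57)
E
```

```text
scene [206.27325581 224.79651163] [193 213  33  24 172] [ 0.49844475 -0.21081251  0.012     ]
scene [164.13930348 246.41293532] [150 230  34  31 201] [ 0.5016074  -0.36202949  0.012     ]
scene [177.83482143 268.49553571] [161 259  36  20 224] [ 0.5988595  -0.36399639  0.012     ]
top [347.64912281 181.99122807] [331 179  32   7 114] [ 0.59464207 -0.35917437  0.012     ]
top [347.85 206.4 ] [335 201  27  12 100] [ 0.49743413 -0.36140103  0.012     ]
top [308.58095238 205.2952381 ] [296 202  27   8 105] [ 0.4936698 -0.2095055  0.012    ]
A [ 0.47342728 -0.13454918  0.016     ] [ 0.50869753 -0.26454482  0.016     ]
B [ 0.46549137 -0.28924878  0.016     ] [ 0.48889469 -0.34134222  0.016     ]
C [ 0.60029957 -0.27968089  0.016     ] [ 0.59795428 -0.344486    0.016     ]
call0: 0.046 -0.980 -0.323 0.117   |d|=83mm
call1: -0.326 -0.980 -0.340 0.117   |d|=87mm
call2: -0.807 -0.980 -0.418 0.117   |d|=107mm
call3: -0.980 -0.554 -0.371 0.117   |d|=95mm
call4: -0.860 -0.128 -0.286 0.088   |d|=73mm
end [ 0.51 -0.29  0.3 ] -4.714
```

View pics/s10c.png

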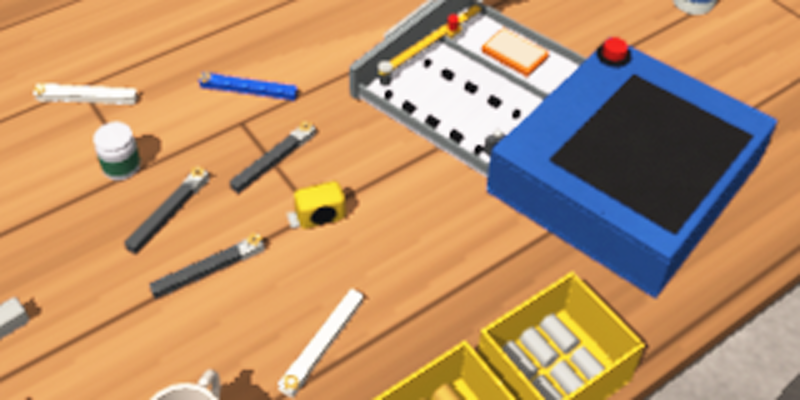

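```bash
python3 - <<'E'
from h import *
plan([.507,-.258,.20],1.836)
E
```

```text
call0: 0.043 -0.980 -0.098 0.117   |d|=79mm
call1: -0.329 -0.980 -0.104 0.117   |d|=83mm
call2: -0.811 -0.980 -0.127 0.117   |d|=102mm
call3: -0.980 -0.550 -0.113 0.117   |d|=90mm
call4: -0.462 -0.067 -0.046 0.003   |d|=38mm
end [ 0.507 -0.258  0.2  ] -4.447
```

Emit:
carry_out --series "40 0.04 -0.98 -0.2 0.117; 40 0.04 -0.98 -0.2 0.117; 40 0.04 -0.98 -0.2 0.117"

```text
time_s: 7.88
eef_pos: [0.4654, 0.046, 0.1738]
tool_rot: [0.316, 3.121, -0.005]
ft_force: [1.4, 0.5, 0.0]
grip_width: 0.04
```

Emit:
carry_out --series "40 -0.33 -0.98 -0.1 0.117; 40 -0.33 -0.98 -0.1 0.117; 40 -0.33 -0.98 -0.1 0.117"

```text
time_s: 8.13
eef_pos: [0.4761, -0.0374, 0.1811]
tool_rot: [0.883, 3.01, -0.005]
ft_force: [1.7, 0.0, 0.4]
grip_width: 0.0399
```

Emit:
carry_out --series "40 -0.81 -0.98 -0.1 0.117; 40 -0.81 -0.98 -0.1 0.117; 40 -0.81 -0.98 -0.1 0.117"

```text
time_s: 8.38
eef_pos: [0.4881, -0.1361, 0.1886]
tool_rot: [1.415, 2.802, -0.002]
ft_force: [0.4, 0.8, 0.3]
grip_width: 0.0398
```

Emit:
carry_out --series "40 -0.98 -0.55 -0.1 0.117; 40 -0.98 -0.55 -0.1 0.117; 40 -0.98 -0.55 -0.1 0.117; 40 -0.98 -0.55 -0.1 0.117"

```text
time_s: 8.72
eef_pos: [0.4992, -0.2242, 0.1959]
tool_rot: [1.905, 2.497, -0.001]
ft_force: [0.4, 0.7, -0.1]
grip_width: 0.0402
```

```bash
python3 - <<'E'
from h import *
plan([.507,-.258,.20],1.836)
s=snap('wrist','w11.png')
E
```

```text
call0: -0.433 -0.017 -0.051 0.001   |d|=35mm
end [ 0.507 -0.258  0.2  ] 1.835
```

View pics/w11.png

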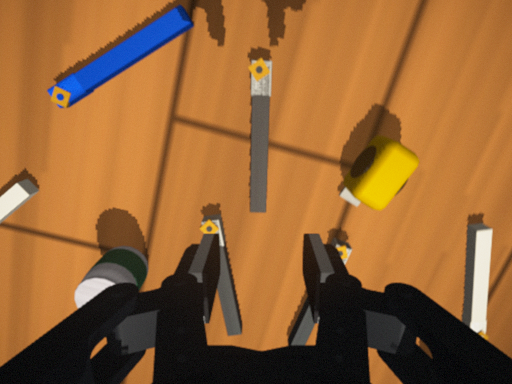

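```bash
cat >> h.py <<'E'
def holders(s,lim=(.25,.8,-.55,.3),z=.016):
    h=hsv(s); S=h[...,1].astype(int);V=h[...,2].astype(int); m=((S<110)).astype(np.uint8)
    m[235:,140:380]=m[235:,140:380]
    out=[]
    for c,st,mm in blobs(m,200):
        if st[4]>6000: continue
        r=cv2.minAreaRect(np.argwhere(mm)[:,::-1].astype(np.float32)); b=cv2.boxPoints(r)
        e=[np.linalg.norm(b[i]-b[(i+1)%4]) for i in range(2)]
        i=0 if e[0]<e[1] else 1
        m1=(b[i]+b[(i+1)%4])/2; m2=(b[(i+2)%4]+b[(i+3)%4])/2
        P,Q=cast(s,*m1,z),cast(s,*m2,z); L=np.linalg.norm(P-Q)
        if P[1]<Q[1]: P,Q=Q,P
        if .1<L<.18: 
            out.append((P,Q)); d=P-Q
            print('hold px',c.round(0),'head',P[:2].round(4),'tail',Q[:2].round(4),'L',L.round(3),'w px',min(e).round(1),'mid',((P+Q)/2)[:2].round(4),'from head-70:',(P-d/L*.07)[:2].round(4),'yaw',np.arctan2(d[1],d[0]).round(3), 'meanV',V[mm].mean().round(0))
    return out
E
python3 - <<'E'
from h import *
holders(load('w11.png'))
E
```

```text
hold px [260. 139.] head [ 0.4743 -0.1305] tail [ 0.5094 -0.2644] L 0.138 w px 20.1 mid [ 0.4918 -0.1974] from head-70: [ 0.492  -0.1982] yaw 1.827 meanV 116.0
hold px [226. 283.] head [ 0.4628 -0.2814] tail [ 0.5198 -0.4144] L 0.145 w px 20.2 mid [ 0.4913 -0.3479] from head-70: [ 0.4904 -0.3457] yaw 1.975 meanV 95.0
```

```bash
python3 - <<'E'
from h import *
plan([.4918,-.1978,.10],1.827,per=5)
E
```

```text
call0: 0.258 -0.001 0.980 0.006   |d|=81mm
call1: 0.057 -0.001 0.215 -0.000   |d|=18mm
end [ 0.4918 -0.1978  0.1   ] 1.827
```

Emit:
carry_out --series "40 0.31 0 0.3 0.005; 40 0.31 0 0.7 0.005; 40 0.31 0 0.98 0.005; 40 0.31 0 0.98 0.005; 40 0.31 0 0.98 0.005"

```text
time_s: 9.18
eef_pos: [0.4913, -0.1951, 0.1171]
tool_rot: [-1.908, -2.491, -0.0]
ft_force: [-0.2, 0.0, -0.3]
grip_width: 0.0402
```

```bash
python3 - <<'E'
from h import *
s=snap('wrist','w12.png'); holders(s)
plan([.4918,-.1978,.03],1.827,per=5)
E
```

```text
hold px [103.  97.] head [ 0.4084 -0.1116] tail [ 0.3152 -0.2056] L 0.132 w px 34.4 mid [ 0.3618 -0.1586] from head-70: [ 0.3591 -0.1613] yaw 0.789 meanV 111.0
hold px [260. 198.] head [ 0.4745 -0.1308] tail [ 0.5109 -0.2659] L 0.14 w px 27.0 mid [ 0.4927 -0.1984] from head-70: [ 0.4927 -0.1984] yaw 1.833 meanV 121.0
call0: -0.015 -0.012 0.980 0.002   |d|=78mm
call1: -0.002 -0.001 0.126 0.000   |d|=10mm
end [ 0.4918 -0.1978  0.03  ] 1.827
```

View pics/w12.png

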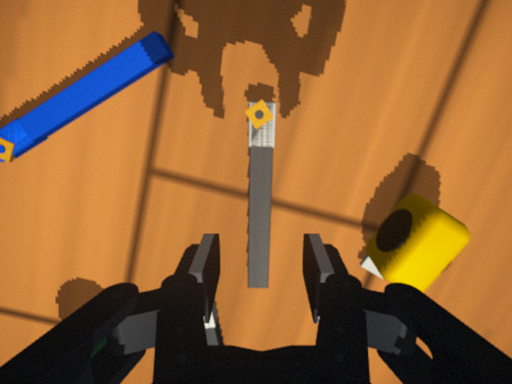

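Emit:
carry_out --series "40 -0.03 0.01 0.5 0; 40 -0.03 0.01 0.8 0; 40 -0.03 0.01 0.98 0; 40 -0.03 0.01 0.98 0"

```text
time_s: 9.57
eef_pos: [0.493, -0.1985, 0.0384]
tool_rot: [-1.912, -2.489, 0.0]
ft_force: [-0.0, 0.4, 0.1]
grip_width: 0.0398
```

```bash
python3 - <<'E'
from h import *
plan([.4924,-.1982,.03],1.83,per=5); print(ctrl.state()['ft_force'])
E
```

```text
call0: 0.006 -0.006 0.105 0.001   |d|=8mm
end [ 0.4924 -0.1982  0.03  ] 1.828
[-0.03351705  0.43906116  0.05176353]
```

Emit:
carry_out --series "40 0 0 0.1 0; 40 0 0 0.1 0; 30 0 0 0.1 0; 10 0 0 0.1 0; 10 0 0 0.1 0"

```text
time_s: 9.98
eef_pos: [0.4944, -0.1998, 0.033]
tool_rot: [1.914, 2.489, -0.0]
ft_force: [-1.7, 0.4, 4.8]
grip_width: 0.0136
```

Emit:
carry_out --series "8 0 0 0 0; 8 0 0 0 0; 8 0 0 0 0; 8 0 0 -0.3 0; 8 0 0 -0.7 0"

```text
time_s: 10.4
eef_pos: [0.4917, -0.198, 0.0861]
tool_rot: [-1.912, -2.485, 0.001]
ft_force: [0.3, 0.1, -2.2]
grip_width: 0.0142
```

```bash
python3 - <<'E'
from h import *
s=snap('wrist','w13.png'); holders(s); st=ctrl.state(); print(st['eef_pos'],st['grip_width'],st['ft_force'],yaw())
E
```

```text
hold px [90. 87.] head [ 0.4091 -0.1117] tail [ 0.3399 -0.2042] L 0.115 w px 34.1 mid [ 0.3745 -0.158 ] from head-70: [ 0.3671 -0.1678] yaw 0.928 meanV 114.0
[ 0.49577056 -0.20046686  0.09368055] 0.01385688480172115 [ 2.34635225 -1.27910076  2.61780297] 1.8305803834877203
```

View pics/w13.png

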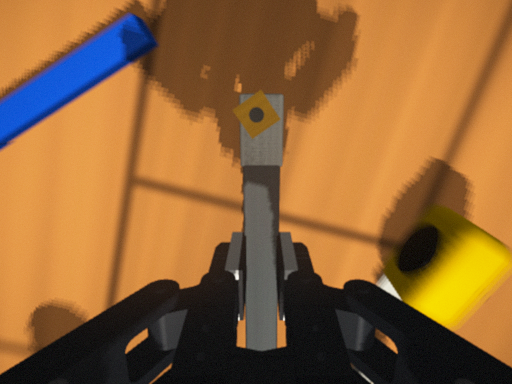

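```bash
cat >> h.py <<'E'
phi=.252; ex=np.array([np.cos(phi),np.sin(phi)]); ey=np.array([-ex[1],ex[0]])
Hg=np.array([.466,-.0011])
def chest(x,y): # x from panel outer face (tray out), y from tray middle
    return Hg+ex*(x-.024)+ey*(y+.085)
E
python3 - <<'E'
from h import *
s=load('w13.png'); st=ctrl.state()
a=yaw(); X=np.array([np.cos(a),np.sin(a)]);Y=np.array([np.sin(a),-np.cos(a)])
p=np.array([ 0.49577056,-0.20046686])
for px in [(262,95),(261,165)]:
    q=cast(s,*px,.0777)[:2]-p; print(px,q@X,q@Y)
for k in range(4): print(k+1,chest(.064+.041*k,-.0495).round(4))
plan([*chest(.105,-.0495),.14],1.823)
E
```

```text
(262, 95) 0.07514648104435576 -0.002477405283092017
(261, 165) 0.048268344448124216 -0.002898879216321551
1 [0.4959 0.0433]
2 [0.5356 0.0535]
3 [0.5753 0.0637]
4 [0.615  0.0739]
call0: 0.980 0.432 -0.193 0.002   |d|=87mm
call1: 0.980 0.425 -0.192 0.000   |d|=87mm
call2: 0.980 0.425 -0.193 0.000   |d|=87mm
call3: 0.005 0.002 -0.001 0.000   |d|=0mm
end [0.5356 0.0535 0.14  ] 1.824
```

```bash
python3 - <<'E'
from h import *
s=load('w6.png'); h=hsv(s); V=h[...,2].astype(int)
for c,st,mm in blobs(V<45,60):
    if st[4]<600:
        q=cast(s,*c,.030)[:2]-chest(0,0); print(c.round(0),st[:4],(q@ex*1e3).round(1),(q@ey*1e3).round(1))
E
```

```text
[160.  15.] [141  13  43   4] 85.9 30.9
[239.  15.] [192  13  95   5] 137.2 30.9
[47. 81.] [42 72 10 22] 3.6 -10.8
[115.  96.] [107  90  17  13] 49.7 -20.4
[ 35. 126.] [ 31 117   8  20] -11.0 -41.6
[ 96. 176.] [ 84 172  24   9] 28.0 -78.5
[129. 209.] [122 202  14  15] 50.0 -104.6
[383. 262.] [368 245  25  34] 251.5 -149.1
```

Emit:
carry_out --series "8 0.98 0.43 -0.3 0; 8 0.98 0.43 -0.3 0; 8 0.98 0.43 -0.3 0"

```text
time_s: 10.7
eef_pos: [0.5075, -0.1101, 0.1137]
tool_rot: [1.913, 2.491, 0.005]
ft_force: [-0.5, 0.9, -3.1]
grip_width: 0.0144
```

Emit:
carry_out --series "8 0.98 0.42 -0.3 0; 8 0.98 0.42 -0.3 0; 8 0.98 0.42 -0.3 0"

```text
time_s: 10.95
eef_pos: [0.5201, -0.0251, 0.1376]
tool_rot: [1.91, 2.492, 0.006]
ft_force: [0.6, -0.9, -3.4]
grip_width: 0.0142
```

Emit:
carry_out --series "8 0.9 0.42 0 0; 8 0.9 0.42 0 0; 8 0.9 0.42 0 0; 8 0.9 0.42 0 0"

```text
time_s: 11.28
eef_pos: [0.5331, 0.0499, 0.1356]
tool_rot: [1.91, 2.494, 0.0]
ft_force: [-0.2, 0.1, -2.9]
grip_width: 0.0136
```

```bash
python3 - <<'E'
from h import *
snap('wrist','w14.png');
plan([*chest(.105,-.0535),.09],1.823)
E
```

```text
call0: 0.001 0.046 0.569 0.003   |d|=46mm
end [0.5366 0.0496 0.09  ] 1.824
```

View pics/w14.png

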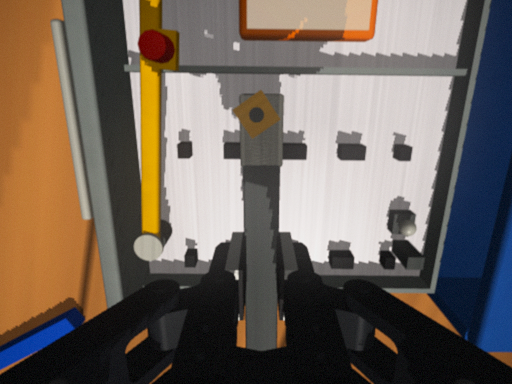

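```bash
python3 - <<'E'
from h import *
s=load('w14.png'); st=ctrl.state(); p=st['eef_pos'][:2]-chest(0,0); print('tcp',p@ex,p@ey)
for px in [(185,145),(224,145),(306,145),(337,145),(365,145),(402,147)]:
    q=cast(s,*px,.030)[:2]-chest(0,0); print(px,(q@ex*1e3).round(1),(q@ey*1e3).round(1))
z=st['eef_pos'][2]-.016
for px in [(261.5,95),(241,165),(282,165),(245,260),(278,260)]:
    q=cast(s,*px,z)[:2]-chest(0,0); print(px,(q@ex*1e3).round(1),(q@ey*1e3).round(1))
E
```

```text
tcp 0.10130255024722648 -0.05362301679780157
(185, 145) 49.1 -16.4
(224, 145) 76.1 -16.1
(306, 145) 132.9 -15.5
(337, 145) 154.4 -15.3
(365, 145) 173.7 -15.1
(402, 147) 199.6 -16.2
(261.5, 95) 101.5 19.2
(241, 165) 93.2 -9.4
(282, 165) 110.5 -9.2
(245, 260) 94.7 -54.5
(278, 260) 110.0 -54.3
```

Emit:
carry_out --series "8 0 0.03 0.2 0.002; 8 0 0.03 0.5 0.002; 8 0 0.03 0.75 0.002; 8 0 0.03 0.9 0.002; 8 0 0.03 0.9 0.002"

```text
time_s: 11.75
eef_pos: [0.5333, 0.0471, 0.0608]
tool_rot: [-1.923, -2.479, 0.005]
ft_force: [1.4, -0.4, -3.4]
grip_width: 0.0142
```

```bash
python3 - <<'E'
from h import *
snap('wrist','w15.png');
plan([*chest(.1037,-.0535),.05],1.823); st=ctrl.state(); print(st['ft_force'],st['eef_pos'])
E
```

```text
call0: 0.022 0.018 0.154 -0.000   |d|=13mm
end [0.5353 0.0492 0.05  ] 1.822
[-0.43137121  0.05987002 -3.56340292] [0.53435157 0.04718044 0.06229027]
```

View pics/w15.png

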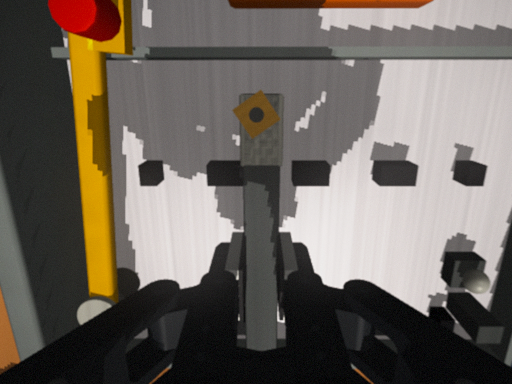

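```bash
python3 - <<'E'
from h import *
s=load('w15.png'); z=.0623-.016
for px,zz in [((207,160),.03),((330,160),.03),((292,160),.03),((374,160),.03),((416,160),.03),((243,172),z),((280,172),z),((240,150),z),((283,150),z),((245,300),z),((279,300),z)]:
    q=cast(s,*px,zz)[:2]-chest(0,0); print(px,(q@ex*1e3).round(1),(q@ey*1e3).round(1))
E
```

```text
(207, 160) 76.2 -13.0
(330, 160) 133.7 -13.0
(292, 160) 115.9 -13.0
(374, 160) 154.2 -13.0
(416, 160) 173.7 -13.0
(243, 172) 94.0 -14.6
(280, 172) 109.5 -14.6
(240, 150) 92.9 -5.3
(283, 150) 110.6 -5.3
(245, 300) 93.8 -77.6
(279, 300) 110.0 -77.6
```

Emit:
carry_out --series "8 0.01 0.035 0 0; 8 0.01 0.035 0.08 0; 8 0.01 0.035 0.16 0; 8 0.01 0.035 0.16 0"

```text
time_s: 12.13
eef_pos: [0.5391, 0.0497, 0.0511]
tool_rot: [1.922, 2.482, 0.002]
ft_force: [0.4, -0.6, -2.1]
grip_width: 0.0137
```

```bash
python3 - <<'E'
from h import *
st=ctrl.state(); p=st['eef_pos'][:2]-chest(0,0); print('tcp',p@ex,p@ey,st['ft_force'],st['eef_pos'])
E
```

```text
tcp 0.10741740816306043 -0.053997455299040625 [ 0.3575375  -0.59937624 -2.09715737] [0.53905251 0.04972275 0.05112393]
```

Emit:
carry_out --series "8 0 -0.035 0 0; 8 0 -0.035 0 0; 8 0 -0.035 0.03 0; 8 0 -0.035 0.03 0"

```text
time_s: 12.47
eef_pos: [0.5369, 0.0495, 0.0509]
tool_rot: [1.921, 2.482, 0.004]
ft_force: [-4.3, 0.9, 17.7]
grip_width: 0.0136
```

```bash
python3 - <<'E'
from h import *
st=ctrl.state(); p=st['eef_pos'][:2]-chest(0,0); print('tcp',p@ex,p@ey,st['ft_force'],st['eef_pos'])
snap('wrist','w16.png')
E
```

```text
tcp 0.10526167030432902 -0.0536424873023838 [-4.29315704  0.90220469 17.67965407] [0.53687635 0.049529   0.05092875]
```

View pics/w16.png

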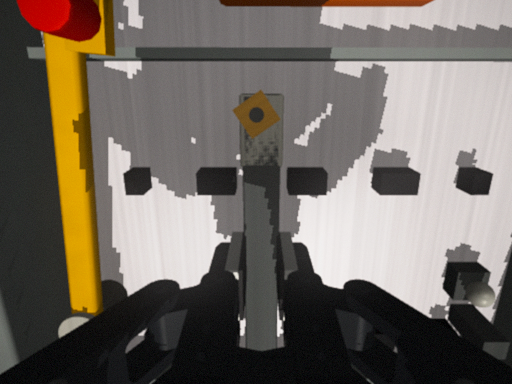

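Emit:
carry_out --series "30 0 0 -0.03 0; 30 0 0 -0.03 0; 30 0 0 -0.03 0; 30 0 0 -0.5 0; 30 0 0 -0.98 0"

```text
time_s: 12.93
eef_pos: [0.5329, 0.0495, 0.1247]
tool_rot: [-1.919, -2.479, 0.006]
ft_force: [-0.0, 0.3, 0.4]
grip_width: 0.0301
```

```bash
python3 - <<'E'
from h import *
s=snap('wrist','w17.png'); snap('scene','s17.png'); t=snap('top','t17.png')
holders(s); holders(load('s17.png')); holders(t)
plan([.60,-.36,.2],1.6)
E
```

```text
hold px [134. 197.] head [ 0.2917 -0.3005] tail [ 0.2029 -0.4151] L 0.145 w px 7.3 mid [ 0.2473 -0.3578] from head-70: [ 0.2488 -0.3559] yaw 0.912 meanV 232.0
hold px [146. 219.] head [ 0.3164 -0.3532] tail [ 0.4228 -0.3729] L 0.108 w px 16.8 mid [ 0.3696 -0.3631] from head-70: [ 0.3852 -0.366 ] yaw 2.959 meanV 198.0
hold px [166. 244.] head [ 0.4682 -0.2835] tail [ 0.5219 -0.4163] L 0.143 w px 7.7 mid [ 0.4951 -0.3499] from head-70: [ 0.4944 -0.3484] yaw 1.955 meanV 102.0
hold px [182. 266.] head [ 0.6069 -0.277 ] tail [ 0.595  -0.4186] L 0.142 w px 7.9 mid [ 0.6009 -0.3478] from head-70: [ 0.601  -0.3468] yaw 1.487 meanV 109.0
hold px [228. 296.] head [ 0.7324 -0.2216] tail [ 0.7911 -0.3576] L 0.148 w px 8.8 mid [ 0.7618 -0.2896] from head-70: [ 0.7601 -0.2859] yaw 1.978 meanV 228.0
hold px [174. 336.] head [ 0.7076 -0.4449] tail [ 0.8427 -0.4872] L 0.142 w px 36.7 mid [ 0.7752 -0.4661] from head-70: [ 0.7744 -0.4658] yaw 2.838 meanV 186.0
hold px [378. 130.] head [ 0.7464 -0.4429] tail [ 0.8696 -0.5075] L 0.139 w px 22.0 mid [ 0.808  -0.4752] from head-70: [ 0.8084 -0.4754] yaw 2.659 meanV 115.0
hold px [330. 141.] head [ 0.7293 -0.2177] tail [ 0.7855 -0.3519] L 0.146 w px 6.1 mid [ 0.7574 -0.2848] from head-70: [ 0.7564 -0.2822] yaw 1.967 meanV 213.0
hold px [120. 171.] head [0.6212 0.5699] tail [0.5523 0.4909] L 0.105 w px 18.4 mid [0.5867 0.5304] from head-70: [0.5751 0.5171] yaw 0.853 meanV 136.0
hold px [345. 273.] head [ 0.2845 -0.2969] tail [ 0.1962 -0.4095] L 0.143 w px 6.2 mid [ 0.2404 -0.3532] from head-70: [ 0.2413 -0.352 ] yaw 0.906 meanV 212.0
call0: -0.980 -0.100 -0.168 0.071   |d|=80mm
call1: -0.980 0.119 -0.168 0.000   |d|=80mm
call2: -0.980 0.119 -0.168 0.000   |d|=80mm
call3: -0.980 0.120 -0.168 0.000   |d|=80mm
call4: -0.980 0.119 -0.169 0.000   |d|=80mm
call5: -0.237 0.029 -0.040 0.000   |d|=19mm
end [ 0.6  -0.36  0.2 ] 1.601
```

View pics/w17.png

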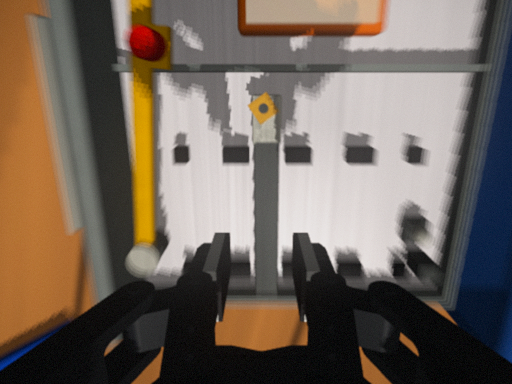

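View pics/s17.png

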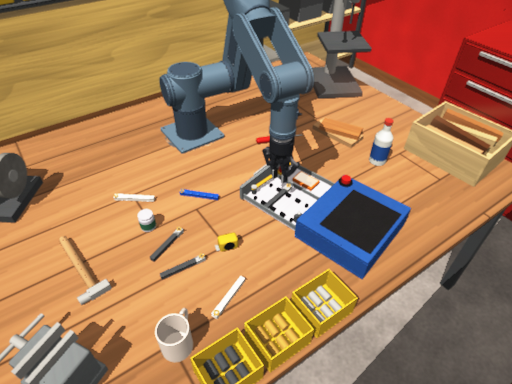

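Emit:
carry_out --series "40 -0.98 -0.1 -0.3 0.1; 40 -0.98 -0.1 -0.3 0.1; 40 -0.98 -0.1 -0.3 0.1"

```text
time_s: 13.33
eef_pos: [0.5493, -0.0343, 0.1517]
tool_rot: [2.294, 2.139, -0.0]
ft_force: [1.5, -1.1, 0.6]
grip_width: 0.04
```

Emit:
carry_out --series "40 -0.98 0.2 -0.2 0; 40 -0.98 0.2 -0.2 0; 40 -0.98 0.2 -0.2 0"

```text
time_s: 13.58
eef_pos: [0.5598, -0.1143, 0.1668]
tool_rot: [2.289, 2.145, -0.002]
ft_force: [1.5, -0.3, 1.1]
grip_width: 0.0399
```

Emit:
carry_out --series "40 -0.98 0.2 -0.2 0; 40 -0.98 0.2 -0.2 0; 40 -0.98 0.2 -0.2 0"

```text
time_s: 13.83
eef_pos: [0.5707, -0.1939, 0.1826]
tool_rot: [2.29, 2.145, -0.002]
ft_force: [1.3, 0.4, 0.6]
grip_width: 0.0399
```

Emit:
carry_out --series "40 -0.98 0.2 0 0; 40 -0.98 0.2 0 0; 40 -0.98 0.2 0 0; 40 -0.98 0.2 0 0"

```text
time_s: 14.17
eef_pos: [0.58, -0.2679, 0.1805]
tool_rot: [-2.29, -2.147, 0.001]
ft_force: [0.1, 0.8, -0.3]
grip_width: 0.0398
```

```bash
python3 - <<'E'
from h import *
s=snap('wrist','w18.png'); holders(s)
plan([.598,-.385,.18],1.487)
E
```

```text
hold px [452. 177.] head [ 0.7269 -0.222 ] tail [ 0.7842 -0.3555] L 0.145 w px 26.3 mid [ 0.7555 -0.2888] from head-70: [ 0.7545 -0.2864] yaw 1.976 meanV 196.0
hold px [283. 252.] head [ 0.6017 -0.2759] tail [ 0.5939 -0.4187] L 0.143 w px 20.1 mid [ 0.5978 -0.3473] from head-70: [ 0.5979 -0.3458] yaw 1.516 meanV 110.0
call0: -0.980 0.213 0.006 0.007   |d|=80mm
call1: -0.485 0.116 0.003 -0.000   |d|=40mm
end [ 0.598 -0.385  0.18 ] 1.486
```

View pics/w18.png

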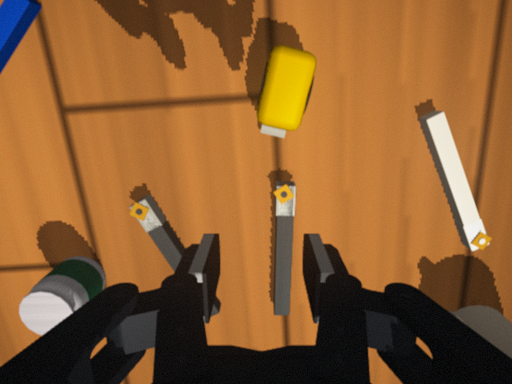

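Emit:
carry_out --series "40 -0.9 0.2 0.3 0; 40 -0.9 0.2 0.6 0; 40 -0.9 0.2 0.75 0; 40 -0.9 0.2 0.75 0; 40 -0.9 0.2 0.75 0"

```text
time_s: 14.63
eef_pos: [0.5914, -0.3369, 0.1208]
tool_rot: [-2.284, -2.15, 0.0]
ft_force: [0.2, 0.5, 0.9]
grip_width: 0.0399
```

```bash
python3 - <<'E'
from h import *
s=snap('wrist','w19.png'); holders(s)
plan([.598,-.3468,.03],1.505,per=5)
E
```

```text
hold px [489.  87.] head [ 0.7274 -0.2251] tail [ 0.7825 -0.3513] L 0.138 w px 42.0 mid [ 0.7549 -0.2882] from head-70: [ 0.7554 -0.2892] yaw 1.983 meanV 172.0
hold px [270. 207.] head [ 0.6027 -0.2792] tail [ 0.5907 -0.419 ] L 0.14 w px 26.5 mid [ 0.5967 -0.3491] from head-70: [ 0.5967 -0.3489] yaw 1.486 meanV 115.0
call0: -0.099 0.066 0.980 0.002   |d|=79mm
call1: -0.017 0.012 0.178 -0.000   |d|=14mm
end [ 0.598  -0.3468  0.03  ] 1.505
```

View pics/w19.png

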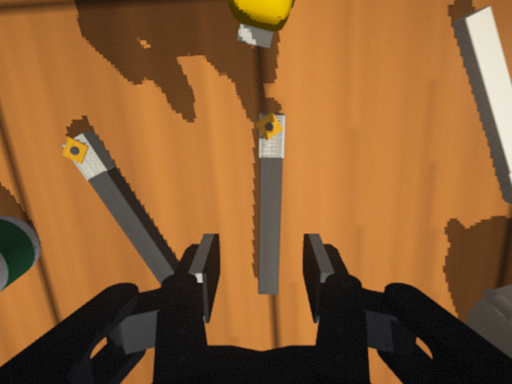

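Emit:
carry_out --series "40 -0.13 0.075 0.4 0.006; 40 -0.13 0.075 0.8 0.006; 40 -0.13 0.075 0.98 0.006; 40 -0.13 0.075 0.98 0.006"

```text
time_s: 15.02
eef_pos: [0.5965, -0.3468, 0.0419]
tool_rot: [-2.303, -2.129, 0.001]
ft_force: [-0.5, 0.7, -0.5]
grip_width: 0.0401
```

Emit:
carry_out --series "40 0 0 0.13 0; 40 0 0 0.13 0; 30 0 0 0.13 0; 8 0 0 0.13 0; 8 0 0 0.13 0"

```text
time_s: 15.43
eef_pos: [0.5986, -0.3503, 0.036]
tool_rot: [2.306, 2.129, 0.001]
ft_force: [-1.2, 1.4, 5.0]
grip_width: 0.0136
```

Emit:
carry_out --series "8 0 0 0 0; 8 0 0 0 0; 8 0 0 0 0; 8 0 0 -0.4 0; 8 0 0 -0.98 0"

```text
time_s: 15.85
eef_pos: [0.5951, -0.3478, 0.1037]
tool_rot: [-2.301, -2.124, 0.002]
ft_force: [1.1, -0.2, -2.7]
grip_width: 0.0136
```

```bash
python3 - <<'E'
from h import *
s=snap('wrist','w20.png')
plan([*chest(.146,-.0535),.13],1.823)
E
```

```text
call0: 0.980 -0.136 -0.032 -0.106   |d|=79mm
call1: 0.980 0.194 -0.032 0.000   |d|=80mm
call2: 0.980 0.194 -0.032 0.000   |d|=80mm
call3: 0.980 0.194 -0.032 0.000   |d|=80mm
call4: 0.980 0.195 -0.032 0.000   |d|=80mm
call5: 0.164 0.032 -0.006 0.000   |d|=13mm
end [0.5763 0.0599 0.13  ] 1.824
```

View pics/w20.png

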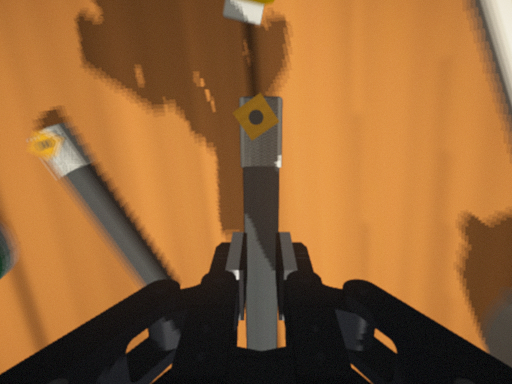

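Emit:
carry_out --series "8 0.98 -0.13 -0.2 -0.106; 8 0.98 -0.13 -0.2 -0.106; 8 0.98 -0.13 -0.2 -0.106"

```text
time_s: 16.15
eef_pos: [0.5936, -0.2644, 0.1255]
tool_rot: [-1.911, -2.492, -0.005]
ft_force: [-0.2, 0.2, -2.9]
grip_width: 0.0135
```

Emit:
carry_out --series "8 0.98 0.19 -0.1 0; 8 0.98 0.19 -0.1 0; 8 0.98 0.19 -0.1 0"

```text
time_s: 16.4
eef_pos: [0.5879, -0.1843, 0.1323]
tool_rot: [-1.917, -2.485, -0.004]
ft_force: [0.4, 0.7, -2.3]
grip_width: 0.0136
```

Emit:
carry_out --series "8 0.98 0.19 -0.1 0; 8 0.98 0.19 -0.1 0; 8 0.98 0.19 -0.1 0"

```text
time_s: 16.65
eef_pos: [0.5829, -0.105, 0.1403]
tool_rot: [-1.917, -2.486, -0.004]
ft_force: [-1.2, 0.7, -3.6]
grip_width: 0.0135
```

Emit:
carry_out --series "8 0.98 0.19 0 0; 8 0.98 0.19 0 0; 8 0.98 0.19 0 0"

```text
time_s: 16.9
eef_pos: [0.5776, -0.0256, 0.1397]
tool_rot: [-1.916, -2.485, -0.003]
ft_force: [-0.2, -0.7, -3.4]
grip_width: 0.0133
```

```bash
python3 - <<'E'
from h import *
print(ctrl.state()['grip_width'])
plan([*chest(.146,-.0535),.09],1.823)
E
```

```text
0.013303478764282216
call0: 0.980 0.242 0.587 0.002   |d|=93mm
call1: 0.057 0.014 0.034 -0.000   |d|=5mm
end [0.5763 0.0599 0.09  ] 1.822
```

Emit:
carry_out --series "8 0.98 0.24 0 0; 8 0.98 0.24 0.1 0; 8 0.98 0.24 0.4 0; 8 0.98 0.24 0.6 0; 8 0.98 0.24 0.6 0"

```text
time_s: 17.32
eef_pos: [0.5755, 0.0498, 0.0885]
tool_rot: [-1.918, -2.482, 0.005]
ft_force: [-0.6, -0.3, -2.9]
grip_width: 0.0137
```

```bash
cat >> h.py <<'E'
def cc(s,px,z):
    q=cast(s,*px,z)[:2]-chest(0,0); return (q@ex*1e3).round(1),(q@ey*1e3).round(1)
def tc():
    st=ctrl.state(); p=st['eef_pos'][:2]-chest(0,0); print('tcp chest',(p@ex*1e3).round(1),(p@ey*1e3).round(1),'z',st['eef_pos'][2].round(4),'f',st['ft_force'].round(1),'yaw',yaw().round(3),'w',round(st['grip_width'],4),'t',st['time_s'])
E
python3 - <<'E'
from h import *
tc(); s=snap('wrist','w21.png')
E
```

```text
tcp chest 142.7 -63.0 z 0.0885 f [-0.6 -0.3 -2.9] yaw 1.826 w 0.0137 t 17.3167
```

View pics/w21.png

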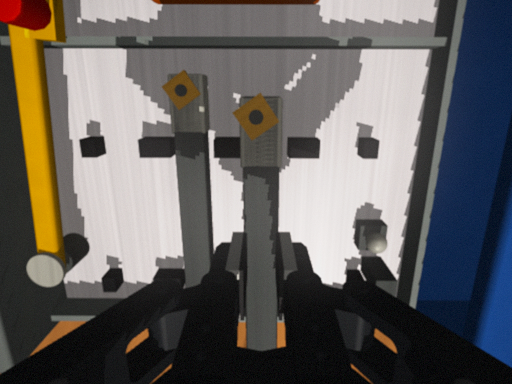

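```bash
python3 - <<'E'
from h import *
s=load('w21.png'); z=.0885-.02
print([cc(s,(u,138),.03) for u in (175,214,320)], [cc(s,p,z) for p in ((261,96),(242,166),(281,166),(244,300),(278,300))])
E
```

```text
[(np.float64(95.9), np.float64(-14.7)), (np.float64(117.1), np.float64(-14.7)), (np.float64(174.7), np.float64(-14.5))] [(np.float64(142.8), np.float64(8.1)), (np.float64(134.6), np.float64(-21.2)), (np.float64(151.6), np.float64(-21.2)), (np.float64(134.6), np.float64(-89.5)), (np.float64(151.5), np.float64(-89.4))]
```

Emit:
carry_out --series "8 0.14 0.03 0 0; 8 0.14 0.03 0.1 0; 8 0.14 0.03 0.25 0; 8 0.14 0.03 0.25 0; 8 0.14 0.03 0.25 0"

```text
time_s: 17.78
eef_pos: [0.5773, 0.0602, 0.0716]
tool_rot: [-1.923, -2.483, 0.0]
ft_force: [-0.0, 0.4, -2.5]
grip_width: 0.0132
```

```bash
python3 - <<'E'
from h import *
tc(); s=snap('wrist','w22.png')
E
```

```text
tcp chest 147.0 -53.4 z 0.0716 f [-0.   0.4 -2.5] yaw 1.824 w 0.0132 t 17.7833
```

View pics/w22.png

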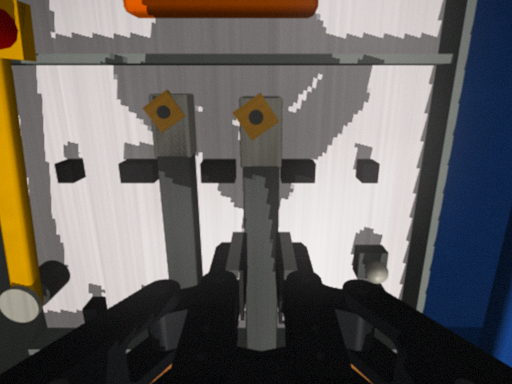

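Emit:
carry_out --series "8 0 -0.012 0.1 0; 8 0 -0.012 0.2 0; 8 0 -0.012 0.24 0; 8 0 -0.012 0.24 0"

```text
time_s: 18.17
eef_pos: [0.5775, 0.0601, 0.0539]
tool_rot: [1.922, 2.482, 0.003]
ft_force: [-3.9, 0.3, 11.8]
grip_width: 0.0134
```

```bash
python3 - <<'E'
from h import *
tc(); s=snap('wrist','w23.png')
E
```

```text
tcp chest 147.2 -53.5 z 0.0539 f [-3.9  0.3 11.8] yaw 1.824 w 0.0134 t 18.1667
```

View pics/w23.png

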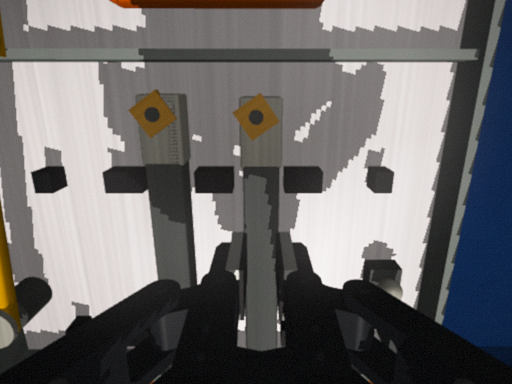

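Emit:
carry_out --series "26 0 0 -0.03 0; 26 0 0 -0.03 0; 26 0 0 -0.03 0; 26 0 0 -0.5 0; 26 0 0 -0.98 0"

```text
time_s: 18.63
eef_pos: [0.5741, 0.0602, 0.1285]
tool_rot: [-1.92, -2.479, 0.006]
ft_force: [1.5, 0.1, 0.4]
grip_width: 0.0264
```

```bash
python3 - <<'E'
from h import *
tc(); s=snap('wrist','w24.png'); s=snap('scene','s24.png'); holders(s)
plan([.50,-.36,.18],1.965)
E
```

```text
tcp chest 144.0 -52.5 z 0.1285 f [1.5 0.1 0.4] yaw 1.824 w 0.0264 t 18.6333
hold px [134. 197.] head [ 0.2917 -0.3005] tail [ 0.2029 -0.4151] L 0.145 w px 7.3 mid [ 0.2473 -0.3578] from head-70: [ 0.2488 -0.3559] yaw 0.912 meanV 232.0
hold px [146. 219.] head [ 0.3164 -0.3532] tail [ 0.4228 -0.3729] L 0.108 w px 16.8 mid [ 0.3696 -0.3631] from head-70: [ 0.3852 -0.366 ] yaw 2.959 meanV 198.0
hold px [166. 244.] head [ 0.4682 -0.2835] tail [ 0.5219 -0.4163] L 0.143 w px 7.7 mid [ 0.4951 -0.3499] from head-70: [ 0.4944 -0.3484] yaw 1.955 meanV 102.0
hold px [228. 296.] head [ 0.7324 -0.2216] tail [ 0.7911 -0.3576] L 0.148 w px 8.8 mid [ 0.7618 -0.2896] from head-70: [ 0.7601 -0.2859] yaw 1.978 meanV 228.0
hold px [174. 336.] head [ 0.7076 -0.4449] tail [ 0.8427 -0.4872] L 0.142 w px 36.7 mid [ 0.7752 -0.4661] from head-70: [ 0.7744 -0.4658] yaw 2.838 meanV 186.0
call0: -0.980 -0.464 -0.110 -0.045   |d|=87mm
call1: -0.980 -0.648 -0.119 0.000   |d|=94mm
call2: -0.980 -0.648 -0.119 0.000   |d|=94mm
call3: -0.980 -0.647 -0.119 0.000   |d|=94mm
call4: -0.614 -0.406 -0.075 0.000   |d|=59mm
end [ 0.5  -0.36  0.18] 1.965
```

View pics/w24.png

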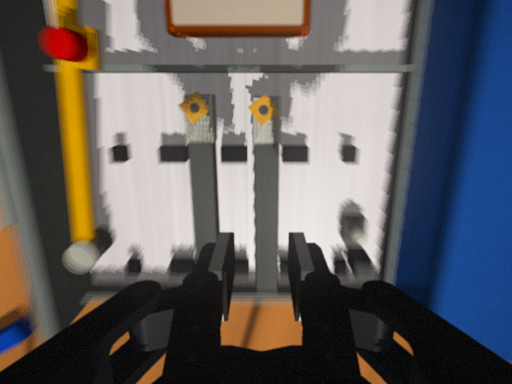

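View pics/s24.png

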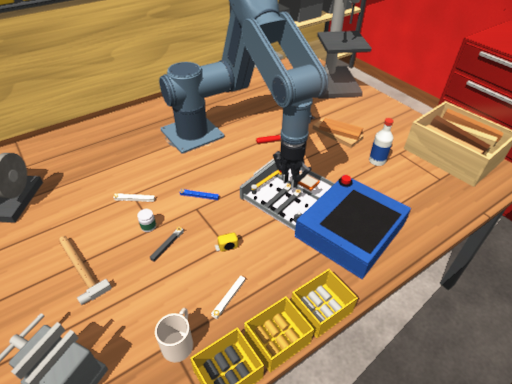

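Emit:
carry_out --series "40 -0.98 -0.47 -0.3 -0.045; 40 -0.98 -0.47 -0.3 -0.045; 40 -0.98 -0.47 -0.3 -0.045"

```text
time_s: 18.98
eef_pos: [0.5598, -0.0294, 0.156]
tool_rot: [1.741, 2.611, -0.002]
ft_force: [0.5, 0.2, 0.3]
grip_width: 0.0397
```

Emit:
carry_out --series "40 -0.98 -0.65 -0.2 0; 40 -0.98 -0.65 -0.2 0; 40 -0.98 -0.65 -0.2 0"

```text
time_s: 19.23
eef_pos: [0.5416, -0.1223, 0.1714]
tool_rot: [1.746, 2.609, -0.003]
ft_force: [0.1, -0.8, -0.2]
grip_width: 0.0399
```

Emit:
carry_out --series "40 -0.98 -0.65 0 0; 40 -0.98 -0.65 0 0; 40 -0.98 -0.65 0 0"

```text
time_s: 19.48
eef_pos: [0.5232, -0.2149, 0.1704]
tool_rot: [1.747, 2.609, -0.003]
ft_force: [0.7, 0.8, 1.2]
grip_width: 0.0406
```

Emit:
carry_out --series "40 -0.98 -0.65 0 0; 40 -0.98 -0.65 0 0; 40 -0.98 -0.65 0 0; 40 -0.98 -0.65 0 0"

```text
time_s: 19.82
eef_pos: [0.5054, -0.3053, 0.17]
tool_rot: [1.749, 2.609, -0.001]
ft_force: [-0.6, 0.2, 0.7]
grip_width: 0.0402
```

```bash
python3 - <<'E'
from h import *
s=snap('wrist','w25.png'); holders(s)
plan([.4925,-.348,.12],1.965)
E
```

```text
hold px [229. 214.] head [ 0.4637 -0.2848] tail [ 0.5201 -0.4144] L 0.141 w px 22.0 mid [ 0.4919 -0.3496] from head-70: [ 0.4916 -0.349 ] yaw 1.981 meanV 117.0
hold px [502. 274.] head [ 0.7254 -0.2323] tail [ 0.7801 -0.3567] L 0.136 w px 26.6 mid [ 0.7527 -0.2945] from head-70: [ 0.7536 -0.2964] yaw 1.985 meanV 122.0
call0: -0.457 -0.366 0.624 -0.001   |d|=68mm
end [ 0.4925 -0.348   0.12  ] 1.965
```

View pics/w25.png

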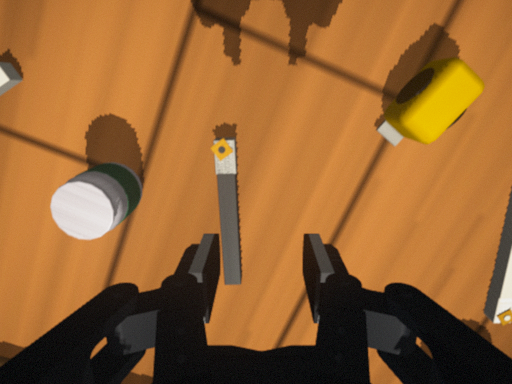

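Center (0.4918,-0.3493), yaw ≈1.98 (C, seen in line with earlier readings).

Emit:
carry_out --series "40 -0.46 -0.37 0.3 -0.004; 40 -0.46 -0.37 0.6 -0.004; 40 -0.46 -0.37 0.8 -0.004; 40 -0.46 -0.37 0.8 -0.004; 40 -0.46 -0.37 0.8 -0.004"

```text
time_s: 20.28
eef_pos: [0.4928, -0.3453, 0.1058]
tool_rot: [-1.724, -2.623, -0.002]
ft_force: [-0.6, -1.0, 0.5]
grip_width: 0.0402
```

```bash
python3 - <<'E'
from h import *
s=snap('wrist','w26.png'); holders(s)
plan([.4918,-.3495,.03],1.978,per=5)
E
```

```text
hold px [257. 205.] head [ 0.4644 -0.2868] tail [ 0.5193 -0.4159] L 0.14 w px 28.0 mid [ 0.4919 -0.3514] from head-70: [ 0.4918 -0.3512] yaw 1.973 meanV 126.0
call0: -0.030 -0.037 0.964 0.000   |d|=77mm
end [ 0.4918 -0.3495  0.03  ] 1.979
```

View pics/w26.png

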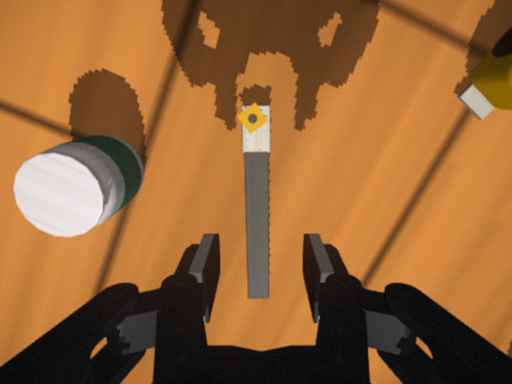

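Emit:
carry_out --series "40 -0.04 -0.04 0.4 0; 40 -0.04 -0.04 0.7 0; 40 -0.04 -0.04 0.9 0; 40 -0.04 -0.04 0.95 0; 40 -0.04 -0.04 0.95 0"

```text
time_s: 20.75
eef_pos: [0.4917, -0.3509, 0.031]
tool_rot: [-1.725, -2.625, -0.0]
ft_force: [0.0, 0.5, -0.5]
grip_width: 0.04
```

Emit:
carry_out --series "30 0 0 0 0; 8 0 0 0 0; 8 0 0 0 0; 8 0 0 0 0; 8 0 0 0 0"

```text
time_s: 21.17
eef_pos: [0.4924, -0.3525, 0.033]
tool_rot: [1.724, 2.622, -0.001]
ft_force: [0.8, 1.5, 7.1]
grip_width: 0.0137
```

Emit:
carry_out --series "8 0 0 0 0; 8 0 0 -0.4 0; 8 0 0 -0.8 0; 8 0 0 -0.98 0"

```text
time_s: 21.5
eef_pos: [0.4924, -0.353, 0.1133]
tool_rot: [1.724, 2.62, -0.002]
ft_force: [1.0, -1.1, -2.5]
grip_width: 0.014
```

```bash
python3 - <<'E'
from h import *
s=snap('wrist','w27.png'); tc()
plan([*chest(.063,-.0535),.14],1.823)
E
```

```text
tcp chest -37.5 -433.5 z 0.1154 f [ 0.8 -0.8 -1.1] yaw 1.978 w 0.0137 t 21.55
call0: 0.980 0.430 -0.067 0.049   |d|=86mm
call1: 0.980 0.261 -0.064 0.000   |d|=81mm
call2: 0.980 0.260 -0.063 0.000   |d|=81mm
call3: 0.980 0.261 -0.064 0.000   |d|=81mm
call4: 0.775 0.206 -0.050 0.000   |d|=64mm
end [0.4959 0.0392 0.14  ] 1.824
```

View pics/w27.png

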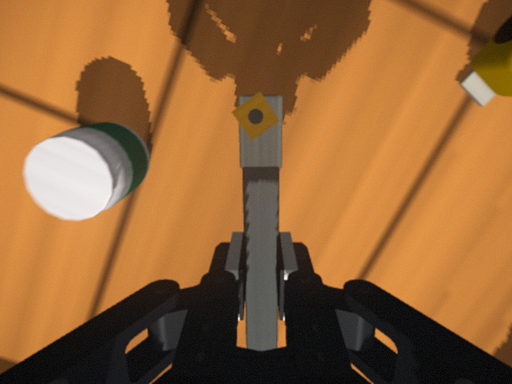

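Emit:
carry_out --series "8 0.98 0.43 -0.2 0.049; 8 0.98 0.43 -0.2 0.049; 8 0.98 0.43 -0.2 0.049"

```text
time_s: 21.8
eef_pos: [0.4904, -0.2597, 0.1253]
tool_rot: [-1.92, -2.481, -0.004]
ft_force: [-0.3, 0.5, -4.1]
grip_width: 0.0139
```

Emit:
carry_out --series "8 0.98 0.26 -0.2 0; 8 0.98 0.26 -0.2 0; 8 0.98 0.26 -0.2 0"

```text
time_s: 22.05
eef_pos: [0.491, -0.1783, 0.1414]
tool_rot: [-1.916, -2.485, -0.004]
ft_force: [0.3, -0.3, -3.3]
grip_width: 0.0138
```

Emit:
carry_out --series "8 0.98 0.26 0 0; 8 0.98 0.26 0 0; 8 0.98 0.26 0 0"

```text
time_s: 22.3
eef_pos: [0.4907, -0.0975, 0.1403]
tool_rot: [-1.915, -2.484, -0.003]
ft_force: [0.1, 0.3, -3.8]
grip_width: 0.0139
```

Emit:
carry_out --series "8 0.98 0.26 0 0; 8 0.98 0.26 0 0; 8 0.98 0.26 0 0; 8 0.98 0.26 0 0"

```text
time_s: 22.63
eef_pos: [0.4925, -0.021, 0.1407]
tool_rot: [-1.917, -2.488, 0.001]
ft_force: [-0.7, -0.6, -3.1]
grip_width: 0.0136
```

```bash
python3 - <<'E'
from h import *
tc()
plan([*chest(.063,-.0535),.10],1.823)
E
```

```text
tcp chest 44.7 -110.9 z 0.1407 f [-0.7 -0.6 -3.1] yaw 1.829 w 0.0136 t 22.6333
call0: 0.716 0.233 0.509 0.002   |d|=73mm
end [0.4959 0.0392 0.1   ] 1.822
```

Emit:
carry_out --series "8 0.72 0.23 0 0.002; 8 0.72 0.23 0.1 0.002; 8 0.72 0.23 0.4 0.002; 8 0.72 0.23 0.6 0.002; 8 0.72 0.23 0.6 0.002"

```text
time_s: 23.05
eef_pos: [0.4944, 0.0369, 0.0901]
tool_rot: [-1.928, -2.474, 0.005]
ft_force: [-1.5, 0.5, -3.3]
grip_width: 0.014
```

```bash
python3 - <<'E'
from h import *
tc(); s=snap('wrist','w28.png')
E
```

```text
tcp chest 60.9 -55.3 z 0.0901 f [-1.5  0.5 -3.3] yaw 1.818 w 0.014 t 23.05
```

View pics/w28.png

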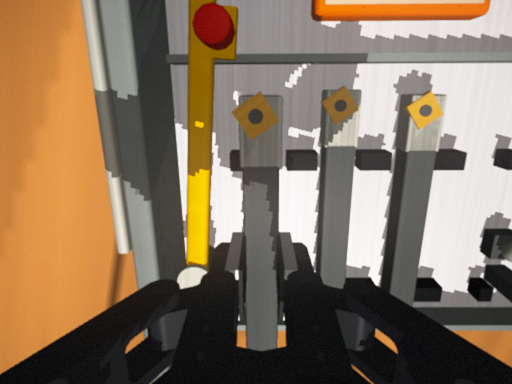

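```bash
python3 - <<'E'
from h import *
s=load('w28.png'); z=.0901-.017
print([cc(s,(u,152),.03) for u in (230,286,319)], [cc(s,p,z) for p in ((261,96),(242,166),(281,166),(244,300),(278,300))])
E
```

```text
[(np.float64(44.0), np.float64(-14.8)), (np.float64(75.1), np.float64(-15.0)), (np.float64(93.4), np.float64(-15.1))] [(np.float64(61.7), np.float64(15.9)), (np.float64(53.4), np.float64(-12.8)), (np.float64(70.0), np.float64(-12.9)), (np.float64(52.8), np.float64(-79.6)), (np.float64(69.3), np.float64(-79.6))]
```

Emit:
carry_out --series "8 0.04 0.02 0 0; 8 0.04 0.02 0.1 0; 8 0.04 0.02 0.25 0; 8 0.04 0.02 0.25 0; 8 0.04 0.02 0.25 0"

```text
time_s: 23.52
eef_pos: [0.4974, 0.0407, 0.0733]
tool_rot: [-1.931, -2.477, 0.0]
ft_force: [-0.1, -0.9, -3.3]
grip_width: 0.0137
```

```bash
python3 - <<'E'
from h import *
tc(); s=snap('wrist','w29.png')
E
```

```text
tcp chest 64.8 -52.3 z 0.0733 f [-0.1 -0.9 -3.3] yaw 1.817 w 0.0137 t 23.5167
```

View pics/w29.png

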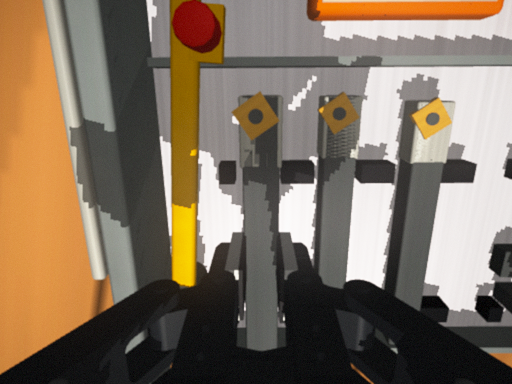

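Emit:
carry_out --series "8 0 -0.012 0.1 0; 8 0 -0.012 0.2 0; 8 0 -0.012 0.29 0; 8 0 -0.012 0.29 0"

```text
time_s: 23.9
eef_pos: [0.4979, 0.0408, 0.051]
tool_rot: [1.93, 2.476, 0.003]
ft_force: [-3.5, -0.5, 13.9]
grip_width: 0.0137
```

```bash
python3 - <<'E'
from h import *
tc(); s=snap('wrist','w30.png')
E
```

```text
tcp chest 65.4 -52.4 z 0.051 f [-3.5 -0.5 13.9] yaw 1.817 w 0.0137 t 23.9
```

View pics/w30.png

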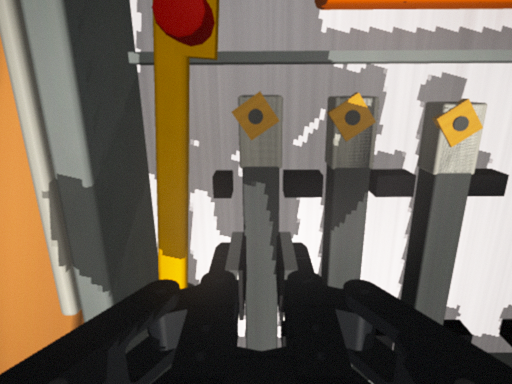

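Emit:
carry_out --series "25 0 0 -0.03 0; 25 0 0 -0.03 0; 25 0 0 -0.03 0; 25 0 0 -0.5 0; 25 0 0 -0.98 0"

```text
time_s: 24.37
eef_pos: [0.4942, 0.041, 0.1266]
tool_rot: [-1.927, -2.473, 0.006]
ft_force: [2.5, -0.4, 0.6]
grip_width: 0.0252
```

Emit:
carry_out --series "36 -0.3 0.3 -0.8 0; 36 -0.3 0.3 -0.8 0; 36 -0.3 0.3 -0.8 0; 36 -0.3 0.3 -0.8 0"

```text
time_s: 24.7
eef_pos: [0.5271, 0.0228, 0.1939]
tool_rot: [1.93, 2.475, 0.003]
ft_force: [-0.2, -0.5, -0.4]
grip_width: 0.0359
```

```bash
python3 - <<'E'
from h import *
tc(); s=snap('wrist','w31.png'); snap('scene','s31.png')
h=hsv(s); H,S,V=[h[...,i].astype(int) for i in range(3)]
m=((H<6)|(H>174))&(S>190)&(V>90)
for c,st,_ in blobs(m,50): print(' red',c,st, cast(s,*c,0.0655),cc(s,c,.0655))
E
```

```text
tcp chest 89.2 -77.1 z 0.1939 f [-0.2 -0.5 -0.4] yaw 1.817 w 0.0359 t 24.7
 red [188.70133333  16.38666667] [179   5  21  23 375] [0.45091416 0.12816712 0.0655    ] (np.float64(41.6), np.float64(43.9))
```

View pics/w31.png

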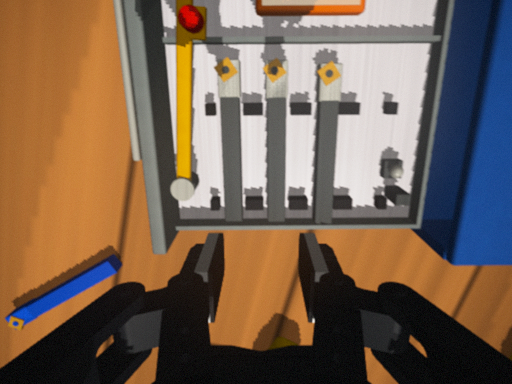

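View pics/s31.png

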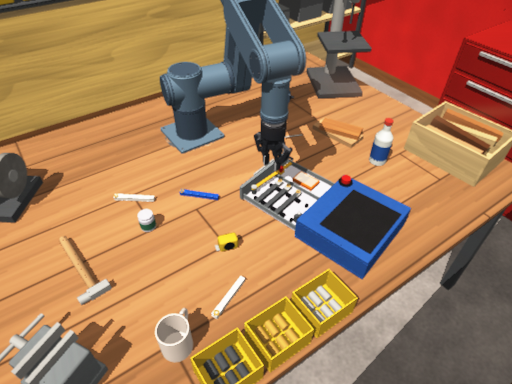

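```bash
python3 - <<'E'
from h import *
plan([.4509,.1282,.14],3.318)
E
```

```text
call0: 0.980 -0.376 0.419 -0.117   |d|=90mm
call1: 0.549 0.001 0.219 -0.117   |d|=47mm
call2: 0.000 0.000 0.000 -0.117   |d|=0mm
call3: 0.000 0.000 0.000 -0.117   |d|=0mm
call4: -0.000 0.000 0.000 -0.010   |d|=0mm
end [0.4509 0.1282 0.14  ] 3.319
```

Emit:
carry_out --series "36 0.98 -0.38 0.3 -0.195; 36 0.98 -0.38 0.3 -0.195; 36 0.98 -0.38 0.3 -0.195; 36 0.98 -0.38 0.3 -0.195; 36 0.98 -0.38 0.3 -0.195"

```text
time_s: 25.22
eef_pos: [0.4742, 0.0931, 0.1661]
tool_rot: [-1.08, -2.945, 0.002]
ft_force: [1.5, -0.1, -0.2]
grip_width: 0.036
```

Emit:
carry_out --series "36 0 0 0 -0.195; 36 0 0 0 -0.195; 36 0 0 0 -0.195; 36 0 0 0 -0.195; 36 0 0 0 -0.195"

```text
time_s: 25.63
eef_pos: [0.475, 0.0923, 0.1663]
tool_rot: [-0.144, -3.134, -0.0]
ft_force: [1.0, -0.8, 0.1]
grip_width: 0.0357
```

```bash
python3 - <<'E'
from h import *
tc();plan([.4509,.1282,.12],3.318)
E
```

```text
tcp chest 56.0 3.2 z 0.1663 f [ 1.  -0.8  0.1] yaw 3.05 w 0.0357 t 25.6333
call0: 0.341 0.419 0.579 -0.085   |d|=63mm
end [0.4509 0.1282 0.12  ] 3.317
```

Emit:
carry_out --series "36 0.34 0.42 0.3 -0.085; 36 0.34 0.42 0.5 -0.085; 36 0.34 0.42 0.5 -0.085; 36 0.34 0.42 0.5 -0.085"

```text
time_s: 25.97
eef_pos: [0.451, 0.1283, 0.1266]
tool_rot: [0.262, -3.125, 0.0]
ft_force: [0.4, 0.4, 0.1]
grip_width: 0.0362
```

```bash
python3 - <<'E'
from h import *
tc();plan([.4509,.1282,.078],3.318)
s=snap('wrist','w32.png')
h=hsv(s); H,S,V=[h[...,i].astype(int) for i in range(3)]
m=((H<6)|(H>174))&(S>190)&(V>90)
for c,st,_ in blobs(m,50): print(' red',c,st, cast(s,*c,0.0655),cc(s,c,.0655))
E
```

```text
tcp chest 41.8 44.0 z 0.1266 f [0.4 0.4 0.1] yaw -2.974 w 0.0362 t 25.9667
call0: 0.002 -0.001 0.607 -0.003   |d|=49mm
end [0.4509 0.1282 0.078 ] -2.965
 red [257.03076923 220.16153846] [249 209  20  23 260] [0.45186845 0.12526171 0.0655    ] (np.float64(41.8), np.float64(40.9))
```

View pics/w32.png

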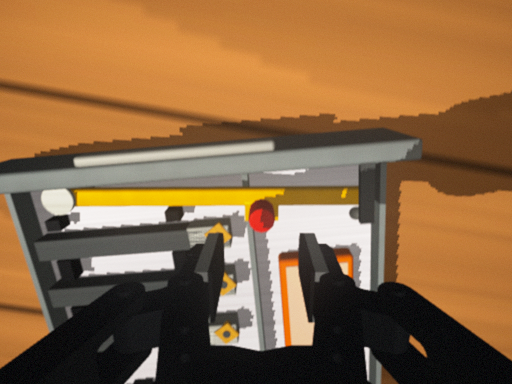

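Emit:
carry_out --series "36 0 0 0.3 -0.003; 36 0 0 0.5 -0.003; 36 0 0 0.61 -0.003; 36 0 0 0.61 -0.003; 36 0 0 0.61 -0.003"

```text
time_s: 26.43
eef_pos: [0.4537, 0.1277, 0.08]
tool_rot: [-0.276, 3.129, -0.0]
ft_force: [0.1, -0.1, -0.4]
grip_width: 0.036
```

Emit:
carry_out --series "8 0 0 0 0; 8 0 0 0 0; 8 0 0 0 0; 8 0 0 0 0; 8 0 0 0 0"

```text
time_s: 26.85
eef_pos: [0.454, 0.1291, 0.0809]
tool_rot: [-0.277, 3.127, 0.002]
ft_force: [-0.3, 3.9, 3.7]
grip_width: 0.0126
```

```bash
python3 - <<'E'
from h import *
tc()
st=ctrl.state();p=st['eef_pos'][:2]-Hg; a=yaw(); X=np.array([np.cos(a),np.sin(a)]);Y=np.array([np.sin(a),-np.cos(a)])
x,y=p@X,p@Y; print(x,y)
v=np.array([x,y])
for t in np.arange(1,6)*.117:
    c,s_=np.cos(t),np.sin(t)
    # CW rotation by t: Y->-X, X->Y
    n=np.array([x*c-y*s_, y*c+x*s_])-v; print(t.round(3),(n/.08).round(3),round(t/np.pi,3))
E
```

```text
tcp chest 44.9 44.0 z 0.0809 f [-0.3  3.9  3.7] yaw -2.965 w 0.0126 t 26.85
-0.01111387001204721 0.13023346149868498
0.117 [-0.189 -0.027] 0.037
0.234 [-0.374 -0.077] 0.074
0.351 [-0.551 -0.147] 0.112
0.468 [-0.719 -0.238] 0.149
0.585 [-0.876 -0.347] 0.186
```

Emit:
carry_out --series "8 -0.189 -0.027 0 0.037; 8 -0.374 -0.077 0 0.074; 8 -0.551 -0.147 0 0.112; 8 -0.719 -0.238 0 0.149; 8 -0.876 -0.347 0 0.186"

```text
time_s: 27.27
eef_pos: [0.5284, 0.1133, 0.0809]
tool_rot: [0.642, 3.073, 0.001]
ft_force: [-2.2, -1.1, 2.7]
grip_width: 0.0126
```

Emit:
carry_out --series "8 -0.189 -0.027 0 0.037; 8 -0.374 -0.077 0 0.074; 8 -0.551 -0.147 0 0.112; 8 -0.719 -0.238 0 0.149; 8 -0.876 -0.347 0 0.186"

```text
time_s: 27.68
eef_pos: [0.5811, 0.0593, 0.0808]
tool_rot: [1.501, 2.759, -0.0]
ft_force: [-4.1, -1.6, 3.0]
grip_width: 0.0128
```

```bash
python3 - <<'E'
from h import *
tc()
s=snap('wrist','w33.png')
h=hsv(s); H,S,V=[h[...,i].astype(int) for i in range(3)]
m=((H<6)|(H>174))&(S>190)&(V>90)
for c,st,_ in blobs(m,50): 
    k=cast(s,*c,0.0655)[:2]; print(' red',c,k,cc(s,c,.0655)); d=k-Hg; print(np.linalg.norm(d), np.arctan2(d[1],d[0])+.0615-phi)
E
```

```text
tcp chest 150.5 -55.2 z 0.0808 f [-4.1 -1.6  3. ] yaw 2.145 w 0.0128 t 27.6833
 red [262.33870968 250.6       ] [0.58001952 0.06230358] (np.float64(150.2), np.float64(-52.0))
0.13046249903360327 0.31699651753697744
```

View pics/w33.png

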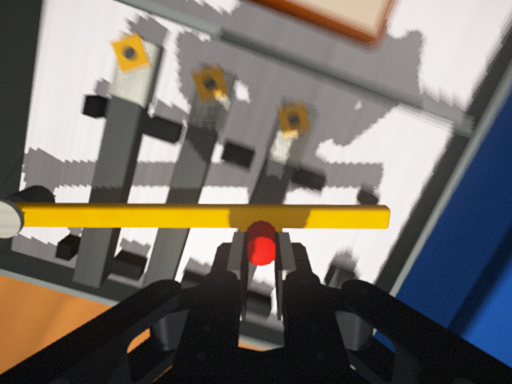

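Emit:
carry_out --series "8 -0.189 -0.027 0 0.037; 8 -0.374 -0.077 0 0.074; 8 -0.56 -0.15 0 0.11; 8 -0.58 -0.15 0 0.11; 8 -0.58 -0.15 0 0.11"

```text
time_s: 28.15
eef_pos: [0.5942, 0.0188, 0.0806]
tool_rot: [-1.944, -2.459, -0.007]
ft_force: [-4.4, 16.7, 9.3]
grip_width: 0.0129
```

```bash
python3 - <<'E'
from h import *
tc()
s=snap('wrist','w34.png')
h=hsv(s); H,S,V=[h[...,i].astype(int) for i in range(3)]
m=((H<6)|(H>174))&(S>190)&(V>90)
for c,st,_ in blobs(m,50): 
    k=cast(s,*c,0.0655)[:2]; print(' red',c,k,cc(s,c,.0655)); d=k-Hg; print(np.linalg.norm(d), np.arctan2(d[1],d[0])+.0615-phi)
E
```

```text
tcp chest 153.1 -97.7 z 0.0806 f [-4.4 16.7  9.3] yaw 1.804 w 0.0129 t 28.15
 red [261.01934016 246.59954494] [0.5933     0.02423101] (np.float64(153.6), np.float64(-92.2))
0.12979579909927216 0.005921102639118492
```

View pics/w34.png

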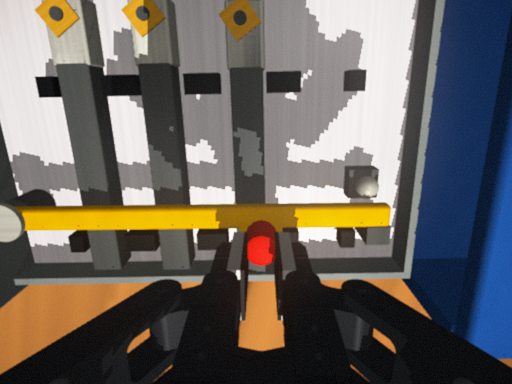

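Emit:
carry_out --series "8 0.03 0 0 0; 36 0.03 0 0 0; 36 0.03 0 0 0; 36 0.03 0 -0.5 0; 36 0.03 0 -0.98 0"

```text
time_s: 28.62
eef_pos: [0.5937, 0.0167, 0.1568]
tool_rot: [-1.943, -2.462, 0.005]
ft_force: [1.9, -0.5, 0.5]
grip_width: 0.0363
```

Emit:
carry_out --series "36 -0.6 0 -0.6 0; 36 -0.6 0 -0.6 0; 36 -0.6 0 -0.6 0; 36 -0.6 0 -0.6 0"

```text
time_s: 28.95
eef_pos: [0.6074, -0.0312, 0.2075]
tool_rot: [1.947, 2.461, 0.002]
ft_force: [0.3, 0.3, -0.3]
grip_width: 0.0358
```

```bash
python3 - <<'E'
from h import *
tc()
s=snap('wrist','w35.png'); snap('scene','s35.png')
h=hsv(s); H,S,V=[h[...,i].astype(int) for i in range(3)]
m=((H<6)|(H>174))&(S>190)&(V>90)
for c,st,_ in blobs(m,50): 
    k=cast(s,*c,0.0655)[:2]; print(' red',c,k,cc(s,c,.0655)); d=k-Hg; print(np.linalg.norm(d), np.arctan2(d[1],d[0])+.0615-phi)
E
```

```text
tcp chest 153.4 -149.4 z 0.2075 f [ 0.3  0.3 -0.3] yaw 1.803 w 0.0358 t 28.95
 red [258.08       111.71636364] [0.59309708 0.02334003] (np.float64(153.2), np.float64(-93.0))
0.12942558641596075 -0.0005247276844606019
```

View pics/w35.png

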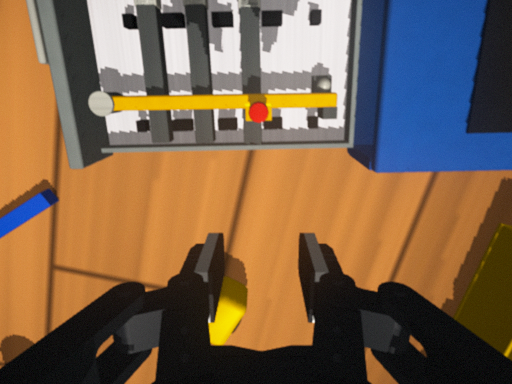

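```bash
python3 - <<'E'
from h import *
t=chest(-.06,0); plan([*t,.2],.252,per=5)
E
```

```text
call0: 0.654 -0.980 0.022 0.195   |d|=94mm
call1: -0.023 -0.980 0.018 0.195   |d|=78mm
call2: -0.635 -0.859 0.019 0.104   |d|=85mm
end [0.3634 0.0603 0.2   ] 0.253
```

Emit:
carry_out --series "0 0.65 -0.98 0 0.195; 0 0.65 -0.98 0 0.195; 0 0.65 -0.98 0 0.195; 0 0.65 -0.98 0 0.195; 0 0.65 -0.98 0 0.195"

```text
time_s: 29.47
eef_pos: [0.5157, 0.0043, 0.2043]
tool_rot: [-2.601, -1.757, 0.004]
ft_force: [0.1, -0.0, -0.4]
grip_width: -0.0003
```

Emit:
carry_out --series "0 0 -0.98 0 0.195; 0 0 -0.98 0 0.195; 0 0 -0.98 0 0.195; 0 0 -0.98 0 0.195; 0 0 -0.98 0 0.195"

```text
time_s: 29.88
eef_pos: [0.4432, 0.0329, 0.2045]
tool_rot: [-3.011, -0.891, 0.004]
ft_force: [-0.3, -0.8, 0.2]
grip_width: -0.0002
```

```bash
python3 - <<'E'
from h import *
t=chest(-.06,0); plan([*t,.2],.252,per=5)
E
```

```text
call0: -0.650 -0.830 0.056 0.103   |d|=84mm
end [0.3635 0.0603 0.2   ] 0.252
```

Emit:
carry_out --series "0 -0.65 -0.83 0 0.103; 0 -0.65 -0.83 0 0.103; 0 -0.65 -0.83 0 0.103; 0 -0.65 -0.83 0 0.103"

```text
time_s: 30.22
eef_pos: [0.3618, 0.0601, 0.2043]
tool_rot: [-3.114, -0.401, 0.006]
ft_force: [1.1, -0.1, -0.1]
grip_width: -0.0002
```

Emit:
carry_out --series "0 0 0 0.5 0; 0 0 0 0.98 0; 0 0 0 0.98 0; 0 0 0 0.98 0"

```text
time_s: 30.55
eef_pos: [0.3639, 0.0589, 0.1262]
tool_rot: [-3.114, -0.404, 0.01]
ft_force: [0.4, -0.2, 0.3]
grip_width: 0.0001
```

```bash
python3 - <<'E'
from h import *
tc(); snap('wrist','w36.png')
t=chest(-.05,0); plan([*t,.068],.252,per=5)
E
```

```text
tcp chest -59.9 -1.4 z 0.1262 f [ 0.4 -0.2  0.3] yaw 0.258 w 0.0001 t 30.55
call0: 0.105 -0.025 0.746 0.002   |d|=60mm
end [0.3731 0.0627 0.068 ] 0.251
```

View pics/w36.png

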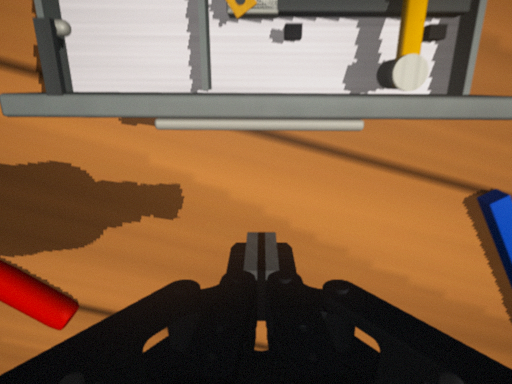

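Emit:
carry_out --series "0 0.05 -0.02 0.4 0; 0 0.1 -0.02 0.7 0; 0 0.1 -0.02 0.73 0; 0 0.1 -0.02 0.73 0"

```text
time_s: 30.93
eef_pos: [0.3732, 0.0621, 0.0698]
tool_rot: [-3.116, -0.403, 0.001]
ft_force: [-0.2, 0.1, 0.8]
grip_width: 0.0001
```

Emit:
carry_out --series "0 0.2 0 0 0; 0 0.3 0 0 0; 0 0.45 0 0 0; 0 0.65 0 0 0; 0 0.9 0 0 0"

```text
time_s: 31.35
eef_pos: [0.4409, 0.08, 0.0706]
tool_rot: [3.115, 0.403, -0.006]
ft_force: [-5.6, -4.3, 1.6]
grip_width: -0.0001
```

```bash
python3 - <<'E'
from h import *
tc(); snap('wrist','w37.png')
E
```

```text
tcp chest 19.9 -0.2 z 0.0706 f [-5.6 -4.3  1.6] yaw 0.257 w -0.0001 t 31.35
```

View pics/w37.png

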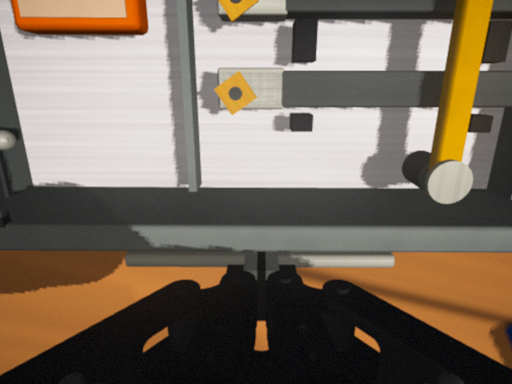

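Emit:
carry_out --series "0 0.2 0 0 0; 0 0.45 0 0 0; 0 0.65 0 0 0; 0 0.85 0 0 0"

```text
time_s: 31.73
eef_pos: [0.5072, 0.0974, 0.0704]
tool_rot: [3.115, 0.403, -0.005]
ft_force: [-6.3, -3.5, 3.4]
grip_width: 0.0003
```

Emit:
carry_out --series "0 0.25 0 0 0; 0 0.5 0 0 0; 0 0.7 0 0 0; 0 0.85 0 0 0"

```text
time_s: 32.07
eef_pos: [0.5736, 0.1146, 0.0705]
tool_rot: [3.115, 0.403, -0.004]
ft_force: [-6.7, -3.6, 3.2]
grip_width: -0.0
```

```bash
python3 - <<'E'
from h import *
tc(); snap('wrist','w38.png'); snap('scene','s38.png')
E
```

```text
tcp chest 157.0 0.2 z 0.0705 f [-6.7 -3.6  3.2] yaw 0.257 w -0.0 t 32.0667
```

View pics/w38.png

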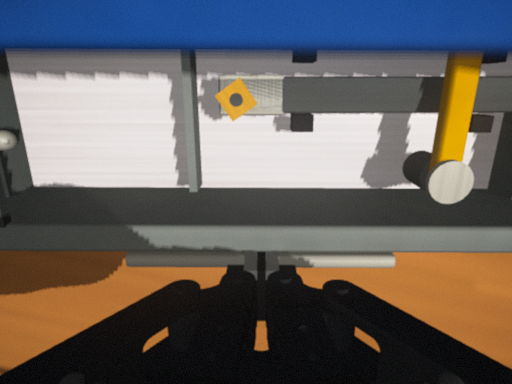

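```bash
python3 - <<'E'
from h import *
for n,t in (('w37.png',19.9),('w38.png',157)):
    s=load(n); print([cc(s,(u,250),.070)[0]-t for u in (30,150,480)])
E
```

```text
[np.float64(12.100000000000001), np.float64(12.300000000000004), np.float64(12.800000000000004)]
[np.float64(12.300000000000011), np.float64(12.5), np.float64(12.900000000000006)]
```

Emit:
carry_out --series "0 0.2 0 0 0; 0 0.4 0 0 0; 0 0.52 0 0 0; 0 0.6 0 0 0; 0 0.65 0 0 0"

```text
time_s: 32.58
eef_pos: [0.6206, 0.127, 0.0701]
tool_rot: [3.115, 0.403, -0.013]
ft_force: [-17.8, -6.1, 11.8]
grip_width: -0.0
```

Emit:
carry_out --series "0 0.06 0 0 0; 0 0.1 0 0 0; 0 0.14 0 0 0; 0 0.17 0 0 0; 0 0.2 0 0 0"

```text
time_s: 33.0
eef_pos: [0.6349, 0.1308, 0.0701]
tool_rot: [3.114, 0.403, -0.015]
ft_force: [-20.2, -8.6, 15.3]
grip_width: -0.0001
```

```bash
python3 - <<'E'
from h import *
tc(); s=snap('wrist','w39.png'); print(cc(s,(30,250),.07),cc(s,(480,250),.07))
E
```

```text
tcp chest 220.5 0.6 z 0.0701 f [-20.2  -8.6  15.3] yaw 0.257 w -0.0001 t 33.0
(np.float64(233.0), np.float64(93.2)) (np.float64(233.7), np.float64(-88.5))
```

View pics/w39.png

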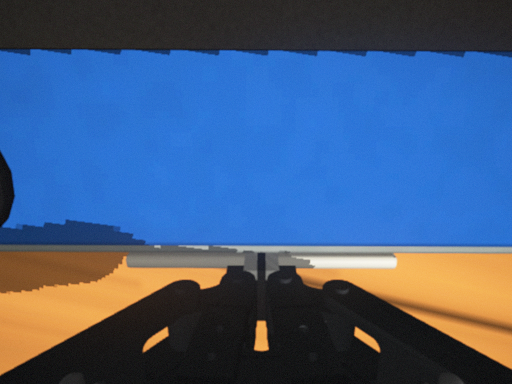

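Emit:
carry_out --series "0 0.03 0 0 0; 0 0.06 0 0 0; 0 0.06 0 0 0"

```text
time_s: 33.3
eef_pos: [0.6351, 0.1308, 0.0701]
tool_rot: [3.113, 0.403, -0.031]
ft_force: [-28.8, -10.6, 20.7]
grip_width: -0.0001
```

```bash
python3 - <<'E'
from h import *
tc()
E
```

```text
tcp chest 220.7 0.6 z 0.0701 f [-28.8 -10.6  20.7] yaw 0.258 w -0.0001 t 33.3
```

At the stop (no further travel). Back off and check it stays.

Emit:
carry_out --series "0 -0.15 0 0 0; 0 -0.4 0 0 0; 0 -0.7 0 0 0; 0 -0.98 0 0 0; 0 -0.98 0 0 0"

```text
time_s: 33.72
eef_pos: [0.5639, 0.113, 0.0699]
tool_rot: [-3.115, -0.402, 0.005]
ft_force: [-0.9, -0.9, -0.6]
grip_width: 0.0001
```

Emit:
carry_out --series "0 -0.5 0 -0.8 0; 0 -0.5 0 -0.8 0; 0 -0.5 0 -0.8 0; 0 -0.5 0 -0.8 0"

```text
time_s: 34.05
eef_pos: [0.5312, 0.1033, 0.1362]
tool_rot: [3.115, 0.401, 0.01]
ft_force: [-0.4, -0.0, 0.1]
grip_width: 0.0003
```

Emit:
carry_out --series "0 0 0 -0.5 0; 0 0 0 -0.5 0; 0 0 0 -0.5 0; 0 0 0 -0.5 0; 0 0 0 -0.5 0"

```text
time_s: 34.47
eef_pos: [0.5293, 0.1034, 0.1721]
tool_rot: [-3.116, -0.402, 0.003]
ft_force: [-0.3, 1.2, 0.3]
grip_width: -0.0001
```

```bash
python3 - <<'E'
from h import *
tc(); s=snap('wrist','w40.png'); snap('scene','s40.png'); snap('top','t40.png')
E
```

```text
tcp chest 111.4 0.4 z 0.1721 f [-0.3  1.2  0.3] yaw 0.256 w -0.0001 t 34.4667
```

View pics/w40.png

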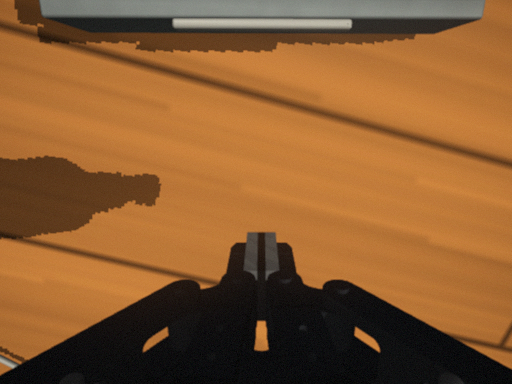

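View pics/s40.png

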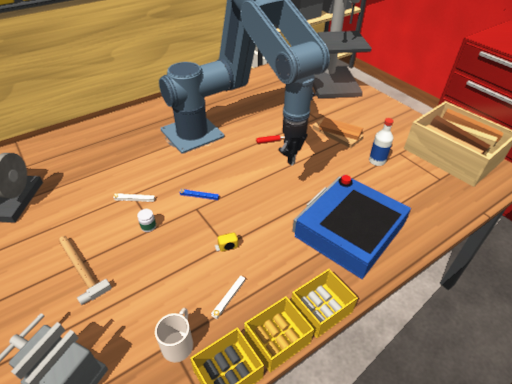

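View pics/t40.png

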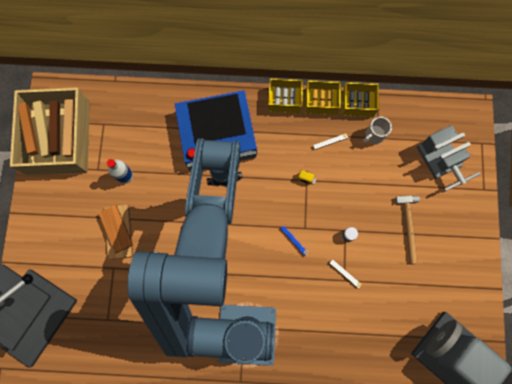

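```bash
python3 - <<'E'
from h import *
s=snap('wrist','w41.png'); print(cc(s,(262,16),.07), cc(s,(60,15),.07))
a=load('scene0.png')['color'].astype(int);b=load('s40.png')['color'].astype(int)
print(abs(a-b)[175:250,295:340].mean())
print(ctrl.close_job())
E
```

```text
(np.float64(228.5), np.float64(-0.5)) (np.float64(228.6), np.float64(122.4))
1.7919012345679013
the job is handed in; nothing more can be done
None
```

I finished the job and handed it in at about 34.5 s on the robot's clock. The hand-in gives no verdict, so the result below rests on my own checks.

**What I did**
- I pressed the red button, the tray sprang out, and I swung the keeper open to about 1.5 rad.
- Only three dark holders were on the bench, so I laid those in slots 1, 2 and 3, heads to the left. Slot 4 stayed empty.
- I swung the keeper shut and pushed the tray in to its stop, with about 31 N horizontally and no further travel. Then I backed the arm away.

**What the last checks showed**
- **Holders:** each came to rest on the slot floor, with 12–18 N measured as it touched down. Pictures show them between the teeth, lengthwise centres within about 3 mm of the slot middle by my estimate.
- **Keeper:** after I let go it sat at 0 rad within measuring error, in the same place as at the start. I judged the snap from that position, as I could not feel it separately.
- **Tray:** the panel face was at 228.5 mm of its 228 mm travel and stayed there with nothing touching it. The chest front looks the same as in the first picture.
- **Everything else:** the tin, tape measure, hammer, screwdriver and the blue and white look-alikes look unmoved in the last pictures. I did not measure each one.

**Readings that disagreed**
- The gripper read 12–14 mm on 16 mm parts.
- The first button estimates from the scene and top cameras differed by about 8 mm. A wrist-camera picture settled it.

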